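Hang the potato masher on the utensil carousel

ROBOT

A 6-joint arm with a two-finger parallel gripper is mounted at the origin on the work surface. World frame = base frame: x ahead of the robot, y to its left, z up, the work surface at z = 0. Lengths are in m, angles in rad, forces in N, time in s.
With the tool pointing down it reaches from about 0.275 to 0.85 m from the base axis. Payload 5.2 kg.
Tool frame: the origin (TCP) lies on the mounting face of the last link; the fingertips stand 173 mm ahead of it and the grasp point (between the pads) lies 155 mm ahead of it; z points along the fingers, y is the direction in which the jaws open and shut (so a half turn about z gives the same grasp; the last joint's range is limited). The gripper opens to 85 mm and grips with 20 to 120 N. Pads are 22 mm wide; open, the fingers measure 114 mm over their backs; the gripper's body (76 mm by 85 mm) begins 54 mm behind the grasp point. The pads swing forward as they close: fully open they stand 13 mm farther back than shut.
Start: joints at [-0.203, 0.259, 1.535, -0, 1.348, -0.203], TCP at [0.55, 0, 0.405] pointing down, gripper open.
Joint ranges: [-3.14, 3.14], [-0.91, 2.08], [0.19, 2.58], [-1.22, 4.36], [0.22, 2.71], [-3.12, 3.12]. Speed limits (rad/s): [2.57, 2.57, 3.14, 3.14, 3.14, 3.14].

INTERFACE

Orientations are given as [roll, pitch, yaw] about the fixed x, y, z axes, in that order (R = Rz(yaw) Ry(pitch) Rx(roll)).
In Python, from plant import r gives the robot as it stands. The module is installed in compiled form; this text tells all that it offers.
- The arm moves only by the shell command python3 -m creep 'ROWS'. ROWS is JSON, one flat list of numbers, 7 for each row, row after row: the shift along the world's x, y, z in units of 0.08 m (1.0 is 0.08 m), then the turn, a rotation vector about the world's x, y, z in units of 90 degrees (1.0 is 90 degrees), then the gripper's target within -1 to 1 (shut at 1, half-way at 0, fully open at -1). In form: [tx, ty, tz, rx, ry, rz, grip, tx, ty, tz, rx, ry, rz, grip, ...]. A call has exactly 10 rows; each row is the pose to reach, as a shift and turn from the pose commanded when the call began; what a row does not reach only later rows make up. A row lasts 1/10 s, in which the tool goes at most 50 mm and 8.59 degrees, less where a joint would pass 70% of its speed; a pose out of reach is approached as far as the arm can. A call with a number of a shift or a turn outside -1 to 1 is refused whole. A call with a gripper value outside its range is refused whole. The fingers move at their own pace and stop on an object; the grip force is fixed at half the most. Time passes only in rows, so rows that repeat a pose let the fingers close, or fill a call up. It gives the time, the measured TCP pose, the force and the opening at its end, in the units of the state.
- r.get_obs(): the state, without advancing time (a new reading comes with each control period).
- r.grab_frame(name): name is "scene" or "side" or "wrist"; returns a dict with "frame" (400x640x3 uint8, red, green, blue), "fx", "fy", "cx", "cy" (pixels), "distortion" ([k1, k2, p1, p2, k3] as OpenCV has them; the pictures are not rectified), "R" (3x3) and "t" (3): a world point X has camera coordinates R X + t; the wrist camera has in their place "hand_eye" (4x4, takes a point from camera to tool coordinates, whose origin is the TCP and whose axes are the flange's). Camera axes: x right, y down, z forward; pixel columns grow to the right and rows downward; lengths in m; the calibration is good to about 2 mm. A picture is of the moment at which its call begins: read the wrist's pose just before it. There is no depth.
- r.hand_in(): hands the job in, once; it reports no verdict.
Trained networks look in a picture, given as the dict that the camera call returned (one of the last four; its "shot" number tells which), for a name from the list of things; names that differ only in an ending like _2 or _b are one class to them, and where a whole thing is asked for, a point or a joint stands for the part that bears it (a point fixed in the world has none). Each returns a list of dicts, best first, with "p" (0 to 1); they miss things now and then, are a little off and sometimes report something else, mostly with a low value. They report only what shows in the picture. A call takes as long as a camera call. They do not tell look-alikes from the thing itself.
- r.masks_of(picture, target): "region" (400x640 bool, what is visible of it) and "at" ([column, row] in pixels, amid what is visible of it).
The state is a dict: "time": time; "qpos": joint angles; "dq": joint speeds; "tau": joint torques, N m; "eef_pos": TCP position; "tcp_rot": TCP orientation; "wrist_force": force on the tool from outside, world axes, zero at the start; "torque": the same for the moment, N m; "grip_width": finger opening in m.
Only numpy, scipy, OpenCV 4.12 (cv2) and the standard library are available. Lean on these libraries where they do the work, as an engineer would, in place of code of your own. Each camera call takes 0.05 s, during which the arm holds its last target.

TASK

The potato masher has been left standing on the shelf. Turn the utensil carousel until its one empty hook points towards the robot, then hang the masher on that hook by the wire loop of its handle and let go, so that it hangs straight and still with the hook still pointing towards the robot. Do not knock the salad spinner, the baking tins, the glass dish or the reamer about.

Things in the scene. Friction and masses are not known exactly. Their poses are not given: they have to be found in the camera images.
- masher: Potato masher, 225 mm tall, 190 g, loose, standing upright at any yaw. Origin: centre of its underside; z up the handle, y in the plane of its hanging loop; alike front and back. Zigzag steel wire foot 75 (x) by 87 (y) by 7 mm, two bent wires, straight wooden handle from z = 85 to 195 mm, 28 mm wide (y) and 18 mm thick (x), and on top an upright wire loop.
- masher_loop (a point): Where the masher's loop bears on a hook: middle of the inner top of the loop's opening, on the masher's axis, 221 mm above its foot. The opening is 20 mm wide (masher's y) and 26 mm high, its centre 13 mm below this point; the wire is 4 mm thick.
- carousel_base: Fixed foot of the utensil carousel: a round wooden disc 170 mm across and 22 mm high with an upright steel post 14 mm across. It does not move in an episode. Origin: centre of the underside, on the carousel's axis; its -x points to the robot's side of the shelf, the way the empty hook must point in the end.
- carousel (a joint): Angle (rad) of the utensil carousel's turning head, no end stops. 0: the empty hook points to the robot's side (world -x); grows anticlockwise from above (1.57: it points to -y). It turns against 0.08 N m of friction and stays put. It has five wire hooks 72 degrees apart; on four hang a turner, a ladle, a whisk and a skimmer, which swing a little and cannot come off, within 120 mm of the axis.
- knob (a point): Centre of the wooden knob on top of the turning head, on its axis: an upright cylinder 36 mm across from 310 to 344 mm above the shelf; this point is 328 mm up. Below it a neck 16 mm across and, from 297 mm down, a hub 54 mm across. The tips of the hooks around it reach 291 mm.
- hook_seat (a point): The place on the empty hook where a loop bears: the top of the wire in the dip of the hook, 90 mm from the carousel's axis and 271 mm above the shelf. The hook, of steel wire 5.6 mm thick, slopes down from the hub to this dip.
- hook_tip (a point): End of the empty hook, 112 mm from the axis and 287 mm above the shelf (a ball 8 mm across). From the dip the wire runs out and bends up at about 48 degrees to this tip, so a loop is brought over the tip from outside and then down and in to the dip.
- salad_spinner: Bystander: closed salad spinner, clear plastic bowl and white lid with a crank, 254 mm across, 223 mm high. Origin: centre of its underside.
- baking_tins: Bystander: stack of three nested aluminium baking tins, 296 x 206 mm, 75 mm high. Origin: centre of its underside.
- pie_dish: Bystander: round glass pie dish, 256 mm across, 40 mm high. Origin: centre of its underside.
- reamer: Bystander: wooden citrus reamer lying on its side, 150 mm long along its x, 44 mm thick. Origin: on the shelf under its middle.
Things that resemble listed ones, but are neither listed nor needed, are in the scene too. What is shaped like the masher but purple or red is not meant.

How it is judged:
By the outcome, as a careful person would: the job done as asked, in the order asked, and still so for the second after the job is handed in, with the robot touching nothing.
It also fails if it takes over 72 s, if anything falls off the work surface, if the arm or the gripper's body presses on something with over 40 N, if the wrist force passes 120 N, or if a joint passes its speed limit or range.

## Working session

There is one attempt and no reset: what is moved stays moved. The work goes in short steps, Python scripts to look and compute and a shell command to move; the robot and the scene stay as the last step left them, time stands still between calls to the robot, and variables do not carry over. Pictures are saved under pics/ and viewed, and the job is handed in when it is done.

```bash
mkdir -p pics; ls
python3 - <<'E'
from plant import r
import cv2,json
o=r.get_obs(); print(o)
for n in("scene","side","wrist"):
    p=r.grab_frame(n); cv2.imwrite(f"pics/{n}0.png",p["frame"][:,:,::-1]); print(n,{k:(v.tolist() if hasattr(v,'tolist') else v) for k,v in p.items() if k!="frame"})
E
```

```text
pics
{'time': 0.0, 'qpos': array([-2.02811497e-01,  2.59337127e-01,  1.53614289e+00,  1.66104170e-05,
        1.34797300e+00, -2.02815108e-01]), 'dq': array([ 0.00052893,  0.00015788, -0.00069322,  0.00032765,  0.00184223,
       -0.00047237]), 'tau': array([ 1.06436883e-04, -4.46029150e+01, -2.90570551e+01, -7.42485804e-05,
        1.18754001e-02, -2.51378208e-05]), 'eef_pos': array([5.49769142e-01, 6.76172668e-05, 4.03853546e-01]), 'tcp_rot': array([-3.13977368e+00, -3.90588842e-04,  1.57079590e+00]), 'wrist_force': array([-0.70848611, -0.94827295,  0.03694313]), 'torque': array([-0.02698202,  0.02913547,  0.01280857]), 'grip_width': 0.08549262806049232}
scene {'fx': 366.31902194456336, 'fy': 366.31902194456336, 'cx': 315.3747606237179, 'cy': 187.82838777943346, 'distortion': [-0.031313187556405477, 0.0, 0.0, 0.0, 0.0], 'R': [[-0.4576835625806424, 0.8891038274903256, 0.004487815230638454], [0.7507236692999877, 0.38914424782553547, -0.5338358612317654], [-0.4763819149550637, -0.24095878968477466, -0.8455762134647561]], 't': [0.17502592119611296, -0.27131341475642995, 1.7039949766197
[... 250 characters left out ...]
4], [-0.2992750212169748, -0.6750686554199514, -0.6743269030263273], [0.2682049851525768, 0.6187081108164131, -0.7384215324252746]], 't': [-0.41266918697426175, 0.29113598430432297, 1.2094813883809017], 'shot': 2}
wrist {'fx': 327.18242234476446, 'fy': 327.18242234476446, 'cx': 317.1527346061429, 'cy': 197.69751254368438, 'distortion': [-0.0013101460762153217, 0.0, 0.0, 0.0, 0.0], 'hand_eye': [[0.0002758172240885047, -0.9651084740734975, -0.26185025720129135, 0.06672981205540143], [0.9999997788703967, 0.00010773967605937637, 0.0006562402900612115, -0.00016729470317966566], [-0.0006051314030795825, -0.2618503803008232, 0.9651082903759025, 0.0309423764342473], [0.0, 0.0, 0.0, 1.0]], 'shot': 3}
```

View pics/scene0.png

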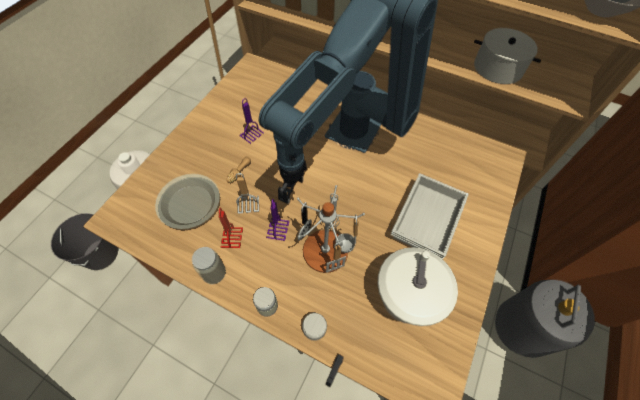

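View pics/side0.png

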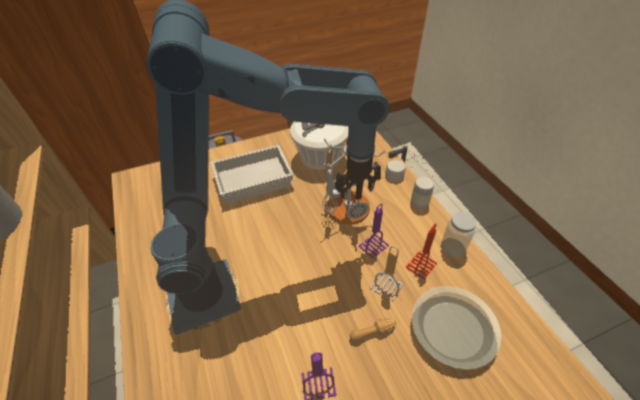

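View pics/wrist0.png

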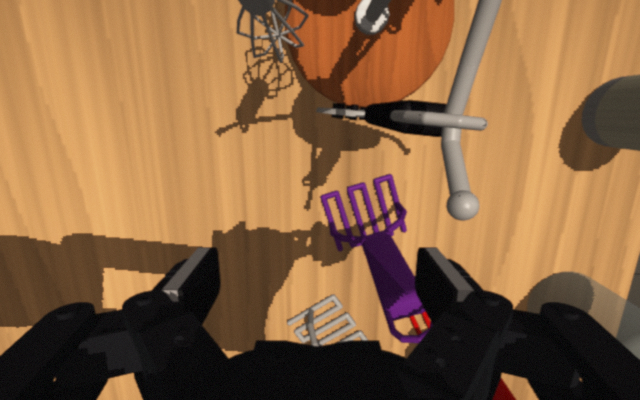

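```bash
cat > h.py <<'E'
import numpy as np, cv2
from plant import r
from scipy.spatial.transform import Rotation as Rot
def K(p): return np.array([[p["fx"],0,p["cx"]],[0,p["fy"],p["cy"]],[0,0,1.]]), np.array(p["distortion"],float)
def ext(p,o=None):
    if "R" in p: return np.array(p["R"]),np.array(p["t"])
    T=np.eye(4);T[:3,:3]=Rot.from_euler("xyz",o["tcp_rot"]).as_matrix();T[:3,3]=o["eef_pos"]
    C=np.linalg.inv(T@np.array(p["hand_eye"])); return C[:3,:3],C[:3,3]
def ray(p,uv,o=None):
    k,d=K(p);R,t=ext(p,o)
    q=cv2.undistortPoints(np.array([[uv]],float),k,d)[0,0]
    v=R.T@np.array([q[0],q[1],1]);return -R.T@t, v/np.linalg.norm(v)
def atz(p,uv,z,o=None):
    c,v=ray(p,uv,o);return c+v*(z-c[2])/v[2]
def proj(p,X,o=None):
    k,d=K(p);R,t=ext(p,o)
    return cv2.projectPoints(np.array(X,float).reshape(-1,3),cv2.Rodrigues(R)[0],t,k,d)[0].reshape(-1,2)
def tri(*rs):
    A=np.zeros((3,3));b=np.zeros(3)
    for c,v in rs:
        M=np.eye(3)-np.outer(v,v);A+=M;b+=M@c
    X=np.linalg.solve(A,b);return X,[np.linalg.norm((np.eye(3)-np.outer(v,v))@(X-c)) for c,v in rs]
def save(p,n,crop=None,s=1):
    f=p["frame"][:,:,::-1]
    if crop: a,b,c,d=crop;f=f[b:d,a:c]
    cv2.imwrite("pics/"+n,cv2.resize(f,None,fx=s,fy=s,interpolation=cv2.INTER_CUBIC))
E
python3 - <<'E'
from h import *
for cam in("scene","side"):
    o=r.get_obs();p=r.grab_frame(cam)
    save(p,cam+"_z.png",(200,140,400,290) if cam=="scene" else (290,110,470,310),4 if cam=="scene" else 3)
    for n in("masher","carousel_base","knob","hook_tip","masher_loop","salad_spinner","baking_tins","pie_dish","reamer"):
        m=r.masks_of(p,n)
        for d in m[:5]:
            ys,xs=np.nonzero(d["region"])
            print(cam,n,round(d["p"],2),np.round(d["at"],1),len(xs),(xs.min(),xs.max(),ys.min(),ys.max()) if len(xs) else "", np.round(atz(p,d["at"],{"knob":.328,"hook_tip":.287}.get(n,0.02))[:2],3))
E
```

```text
scene masher 0.95 [228.  234.1] 438 (np.int64(219), np.int64(242), np.int64(210), np.int64(246)) [ 0.716 -0.203]
scene masher 0.85 [272.  221.5] 310 (np.int64(267), np.int64(288), np.int64(201), np.int64(238)) [ 0.593 -0.082]
scene masher 0.76 [248.2 119. ] 289 (np.int64(241), np.int64(260), np.int64(99), np.int64(140)) [ 0.183 -0.456]
scene masher 0.64 [243.  193.6] 228 (np.int64(236), np.int64(258), np.int64(176), np.int64(211)) [ 0.538 -0.252]
scene carousel_base 0.57 [326.8 243.1] 2469 (np.int64(298), np.int64(357), np.int64(193), np.int64(272)) [0.576 0.148]
scene knob 0.89 [331.2 224.5] 1301 (np.int64(298), np.int64(358), np.int64(193), np.int64(270)) [0.643 0.185]
scene hook_tip 0.91 [333.9 224.3] 1541 (np.int64(297), np.int64(358), np.int64(186), np.int64(269)) [0.619 0.184]
scene masher_loop 0.66 [230.5 228.4] 468 (np.int64(219), np.int64(242), np.int64(209), np.int64(246)) [ 0.692 -0.208]
scene masher_loop 0.56 [247.3 123.6] 273 (np.int64(242), np.int64(258), np.int64(103), np.int64(137)) [ 0.209 -0.444]
scene salad_spinner 0.88 [413.9 284.8] 4818 (np.int64(378), np.int64(4
[... 1642 characters left out ...]
0.159]
side masher_loop 0.83 [317.  376.8] 704 (np.int64(302), np.int64(335), np.int64(352), np.int64(399)) [ 0.244 -0.394]
side masher_loop 0.63 [376.3 239.3] 673 (np.int64(360), np.int64(387), np.int64(207), np.int64(256)) [ 0.619 -0.046]
side salad_spinner 0.7 [317.2 141. ] 1988 (np.int64(290), np.int64(347), np.int64(122), np.int64(169)) [0.643 0.57 ]
side baking_tins 0.64 [252.1 173.7] 3198 (np.int64(212), np.int64(293), np.int64(146), np.int64(203)) [0.304 0.475]
side pie_dish 0.56 [456.4 325.4] 5674 (np.int64(412), np.int64(501), np.int64(286), np.int64(368)) [ 0.683 -0.427]
side reamer 0.97 [374.9 327.6] 507 (np.int64(350), np.int64(395), np.int64(318), np.int64(341)) [ 0.456 -0.335]
```

View pics/scene_z.png

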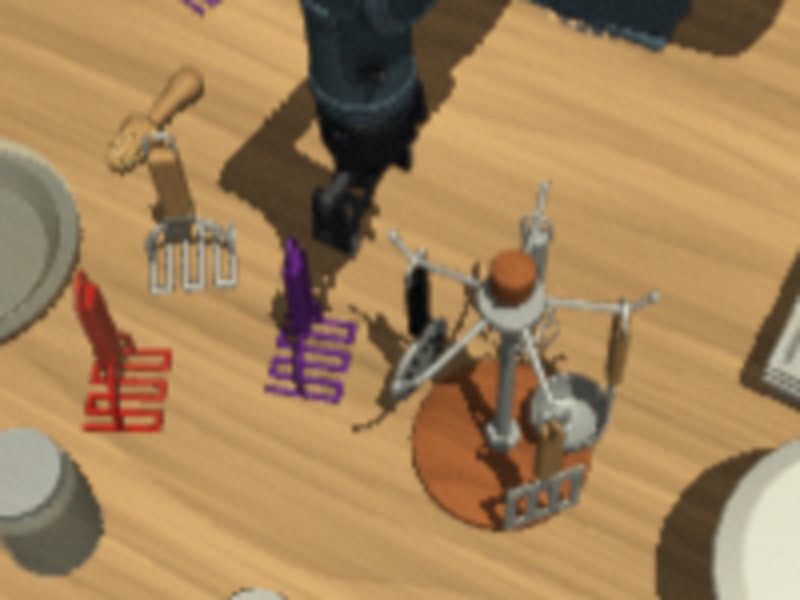

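View pics/side_z.png

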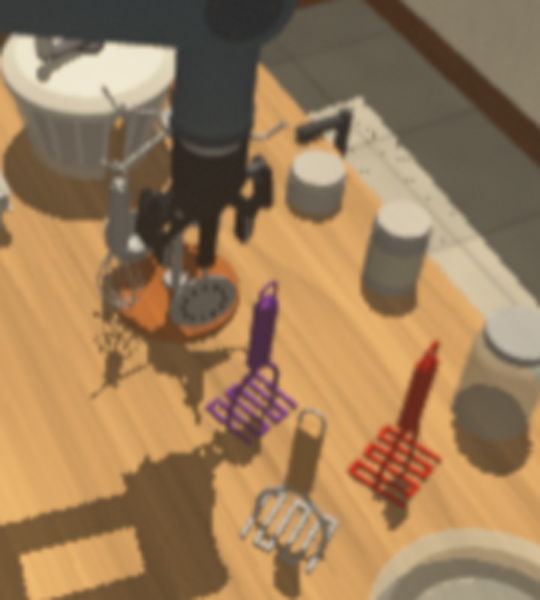

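Run:
```python
from h import *
s=r.grab_frame("scene");o=r.get_obs();d=r.grab_frame("side");w=r.grab_frame("wrist")
save(s,"scene_m.png",(280,170,370,280),7); save(s,"scene_n.png",(215,150,275,220),9);save(d,"side_n.png",(355,235,415,310),8)
# knob top centre at scene zoom (513,262)
print("knobtop",atz(s,(200+513/4,140+265/4),.344)); print("base", atz(s,(326,250),0.022))
for nm,uv in(("knobc",(328,209.5)),):
    print(nm,atz(s,uv,.328))
print("tip scene",atz(s,(300,236),.287),"wrist",atz(w,(462,205),.287,o),"side",atz(d,(384.5,152),.287))
print(tri(ray(w,(462,205),o),ray(d,(384.5,152))))
# masher loop top
print("loop",tri(ray(s,(239,175)),ray(d,(394,247))))
```

```text
knobtop [0.59966117 0.15320982 0.344     ]
base [0.60299562 0.15784835 0.022     ]
knobc [0.60173798 0.15400247 0.328     ]
tip scene [0.7010762  0.11059755 0.287     ] wrist [0.5899563  0.04114145 0.287     ] side [0.70263002 0.0997071  0.287     ]
(array([0.61814421, 0.04106652, 0.3311871 ]), [np.float64(0.04474614833052689), np.float64(0.04474614833052711)])
loop (array([ 0.56481431, -0.21385149,  0.21562008]), [np.float64(0.00037598017564577726), np.float64(0.0003759801756458493)])
```

View pics/scene_m.png

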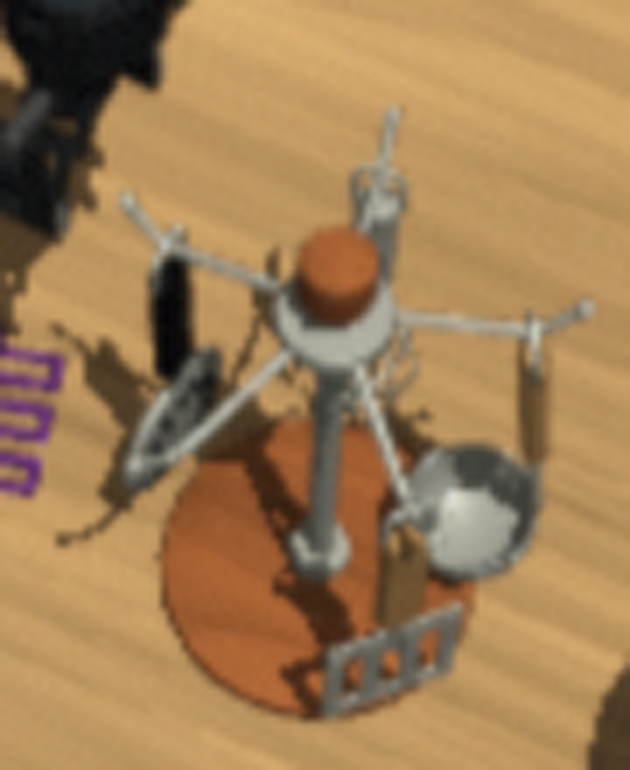

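View pics/scene_n.png

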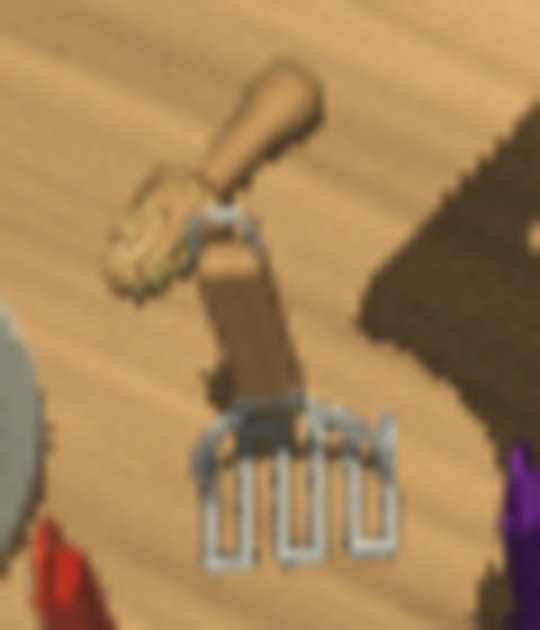

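View pics/side_n.png

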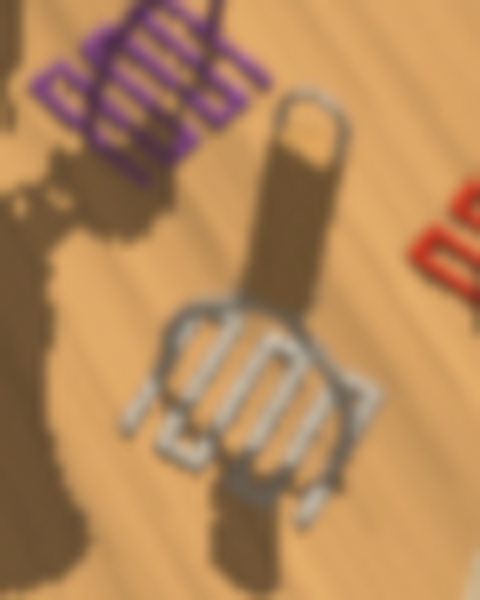

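Run:
```python
from h import *
s=r.grab_frame("scene");d=r.grab_frame("side")
S=lambda x,y:(215+x/9,150+y/9)
D=lambda x,y:(355+x/8,235+y/8)
def dirn(a,b): 
    v=b-a; return np.round(a,3),np.round(b,3),"yaw of line",np.degrees(np.arctan2(v[1],v[0])),np.linalg.norm(v)
print("scene legs",dirn(atz(s,S(193,245),.205),atz(s,S(262,255),.205)))
print("side legs",dirn(atz(d,D(279,125),.205),atz(d,D(345,140),.205)))
print("handle top",dirn(atz(s,S(203,275),.195),atz(s,S(268,275),.195)),dirn(atz(d,D(275,150),.195),atz(d,D(335,165),.195)))
# foot corners scene
for q in((205,570),(395,552)): print("foot s",atz(s,S(*q),.004))
for q in((128,430),(300,525),(380,390)): print("foot d",atz(d,D(*q),.004))
print("prong dirs scene",dirn(atz(s,S(212,565),.004),atz(s,S(207,490),.004)),dirn(atz(s,S(285,555),.004),atz(s,S(285,450),.004)),dirn(atz(s,S(210,568),.004),atz(s,S(390,552),.004)))
print("prong side",dirn(atz(d,D(128,430),.004),atz(d,D(160,380),.004)),dirn(atz(d,D(215,420),.004),atz(d,D(270,345),.004)))
# base circle
from scipy.optimize import least_squares
C=lambda x,y:(280+x/7,170+y/7)
pts=[C(162,560),(C(472,600)),C(310,718),C(200,660),C(168,510),C(445,655),C(400,700),C(240,695)]
P=np.array([atz(s,q,.022)[:2] for q in pts])
f=least_squares(lambda c:np.hypot(*(P-c).T)-.085,[.6,.15]);print("axis",f.x,np.round(f.fun,4))
kn=[C(298,262),C(380,262)];print("knob top edges",[atz(s,q,.344) for q in kn], np.mean([atz(s,q,.344) for q in kn],0), atz(s,C(340,226),.344))
for h,q in(("empty",(135,467)),("skim",(127,202)),("whisk",(393,115)),("ladle",(587,309))):
    X=atz(s,C(*q),.287)[:2]-f.x;print(h,np.round(X,3),np.hypot(*X),np.degrees(np.arctan2(X[1],X[0]))%360)
```

```text
scene legs (array([ 0.572, -0.222,  0.205]), array([ 0.563, -0.195,  0.205]), 'yaw of line', np.float64(107.68513265727806), np.float64(0.02843140835737525))
side legs (array([ 0.553, -0.214,  0.205]), array([ 0.571, -0.23 ,  0.205]), 'yaw of line', np.float64(-39.73137810508774), np.float64(0.02404220008468653))
handle top (array([ 0.577, -0.216,  0.195]), array([ 0.565, -0.193,  0.195]), 'yaw of line', np.float64(117.39023409720028), np.float64(0.026025056732157)) (array([ 0.55 , -0.218,  0.195]), array([ 0.567, -0.232,  0.195]), 'yaw of line', np.float64(-41.15518201747554), np.float64(0.022058053168098283))
foot s [ 0.61787162 -0.22746174  0.004     ]
foot s [ 0.5712561  -0.15735277  0.004     ]
foot d [ 0.5125289  -0.20754279  0.004     ]
foot d [ 0.55544566 -0.27300675  0.004     ]
foot d [ 0.61711847 -0.23314491  0.004     ]
prong dirs scene (array([ 0.614, -0.226,  0.004]), array([ 0.583, -0.249,  0.004]), 'yaw of line', np.float64(-143.0971255145929), np.float64(0.038845074209843004)) (array([ 0.595, -0.2  ,  0.004]), array([ 0.549, -0.23 ,  0.004]), 'yaw of line', np.float6
[... 318 characters left out ...]
14582596), np.float64(0.027827117748444607)) (array([ 0.548, -0.218,  0.004]), array([ 0.586, -0.196,  0.004]), 'yaw of line', np.float64(29.37852250951159), np.float64(0.04428735496660341))
axis [0.60429313 0.15664918] [-0.0017 -0.0018  0.0014 -0.0016  0.0007 -0.0017  0.0017 -0.0001]
knob top edges [array([0.61102557, 0.13999432, 0.344     ]), array([0.59501583, 0.17091467, 0.344     ])] [0.6030207  0.15545449 0.344     ] [0.58699068 0.14805745 0.344     ]
empty [ 0.1   -0.047] 0.11027160738399998 334.8656209699365
skim [-0.014 -0.113] 0.11411316122385057 262.7458423788572
whisk [-0.113 -0.026] 0.1156655729344613 192.8329639947739
ladle [-0.06   0.095] 0.11258254769866413 122.24727257034951
```

```bash
python3 -m creep '[0,0,0.3,0,0,0,-1, 0,0,0.7,0,0,0,-1, 0,0,1,0,0,0,-1, 0,0,1,0,0,0,-1, 0,0.1,1,0,0,0,-1, 0,0.3,1,0,0,0,-1, 0,0.5,1,0,0,0,-1, 0,0.7,1,0,0,0,-1, 0,0.8,1,0,0,0,-1, 0,0.8,1,0,0,0,-1]' && python3 -m creep '[0,0,0.3,0,0,0,-1, 0,0,0.6,0,0,0,-1, 0,0,0.8,0,0,0,-1, 0,0.1,0.8,0,0,0,-1, 0.2,0.3,0.8,0,0,0,-1, 0.3,0.6,0.8,0,0,0,-1, 0.5,0.8,0.8,0,0,0,-1, 0.6,1,0.8,0,0,0,-1, 0.66,1,0.8,0,0,0,-1, 0.66,1,0.8,0,0,0,-1]'
python3 - <<'E'
from h import *
o=r.get_obs();print(o["eef_pos"],o["tcp_rot"],o["qpos"]);w=r.grab_frame("wrist");save(w,"w1.png");s=r.grab_frame("scene");save(s,"s1.png",(260,130,400,280),4)
E
```

```text
time: 2.4
eef_pos: [0.5499, 0.0658, 0.4845]
tcp_rot: [-3.141, -0.0, 1.573]
wrist_force: [0.5, -0.3, 0.6]
grip_width: 0.0854
time: 3.4
eef_pos: [0.6032, 0.1441, 0.5472]
tcp_rot: [-3.14, 0.001, 1.571]
wrist_force: [-0.3, -1.0, 0.2]
grip_width: 0.0854
[0.60323842 0.14412295 0.54723919] [-3.13956200e+00  6.62357488e-04  1.57142954e+00] [ 5.50708348e-02  3.44556971e-01  1.07803804e+00 -5.57163842e-04
  1.72106131e+00  5.43554530e-02]
```

View pics/w1.png

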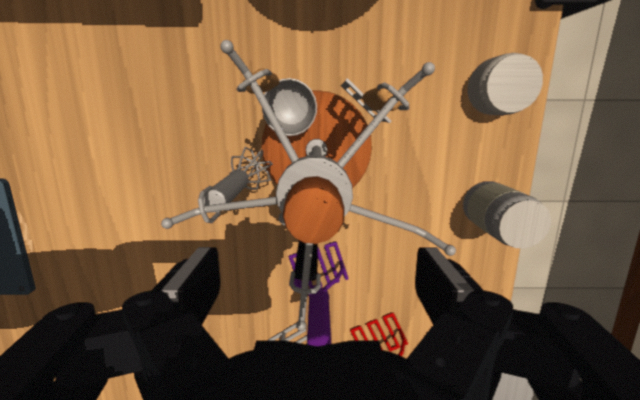

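View pics/s1.png

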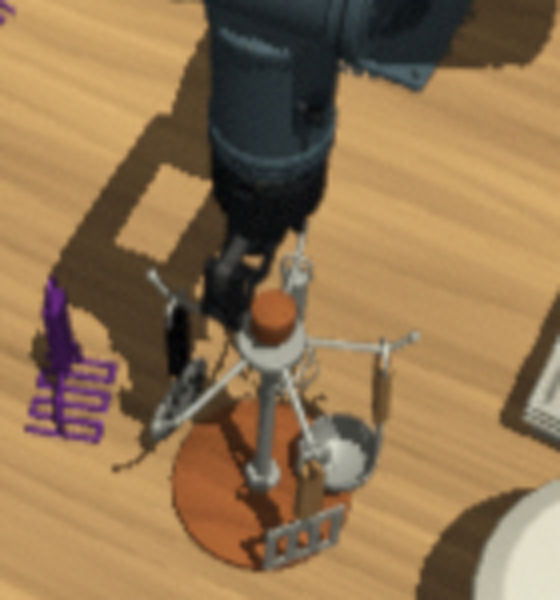

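Run:
```python
from h import *
o=r.get_obs();w=r.grab_frame("wrist")
T=np.array([atz(w,q,.287,o)[:2] for q in((452,250),(429,68),(227,46),(167,223),(301,327))])
print(T); a=[334.,46,118,190,262]
from scipy.optimize import least_squares
f=least_squares(lambda c:np.hypot(*(T-c).T)-.112,[.6,.15]);print(f.x,f.fun,(np.degrees(np.arctan2(*(T-f.x).T[::-1]))%360)-[0,72-360*0,144,216,288])
print("knobtop",atz(w,(314,212),.344,o),"base", atz(w,(316,140),.022,o))
```

```text
[[0.70515099 0.10625469]
 [0.67603016 0.23603125]
 [0.54402402 0.24940681]
 [0.49051077 0.12805666]
 [0.58916245 0.0381111 ]]
[0.60112986 0.15112829] [0.00128739 0.00121911 0.00166506 0.00099948 0.00164903] [336.66515231 -23.41831999 -23.84078809 -24.21881544 -24.04453639]
knobtop [0.60067009 0.15484542 0.344     ] base [0.60053188 0.16502828 0.022     ]
```

```bash
python3 -m creep '[0,0.12,0,0,0,0,-1, 0,0.12,-0.1,0,0,0,-1, 0,0.12,-0.3,0,0,0,-1, 0,0.12,-0.5,0,0,0,-1, 0,0.12,-0.7,0,0,0,-1, 0,0.12,-0.79,0,0,0,-1, 0,0.12,-0.79,0,0,0,0, 0,0.12,-0.79,0,0,0,0.6, 0,0.12,-0.79,0,0,0,1, 0,0.12,-0.79,0,0,0,1]' && python3 -m creep '[0,0,0,0,0,0,1, 0,0,0,0,0,0,1, 0,0,0,0,0,0,1, 0,0,0,0,0,-0.05,1, 0,0,0,0,0,-0.12,1, 0,0,0,0,0,-0.2,1, 0,0,0,0,0,-0.28,1, 0,0,0,0,0,-0.36,1, 0,0,0,0,0,-0.42,1, 0,0,0,0,0,-0.44,1]'
python3 - <<'E'
from h import *
o=r.get_obs();print(o["eef_pos"],o["tcp_rot"],o["qpos"],o["torque"]);s=r.grab_frame("scene");save(s,"s2.png",(260,130,400,280),4)
E
```

```text
time: 4.55
eef_pos: [0.6012, 0.1537, 0.4871]
tcp_rot: [-3.138, 0.0, 1.571]
wrist_force: [-11.9, -0.5, 7.4]
grip_width: 0.0346
time: 5.55
eef_pos: [0.6018, 0.1534, 0.487]
tcp_rot: [-3.141, 0.001, 0.877]
wrist_force: [-5.2, -1.8, 4.6]
grip_width: 0.0345
[0.60176257 0.15342667 0.48704745] [-3.14086138e+00  1.12498038e-03  8.76552060e-01] [ 7.03554587e-02  3.52965933e-01  1.20635270e+00 -3.05658039e-04
  1.58358052e+00  7.64596429e-01] [-0.01212143  1.26582185  0.12909354]
```

View pics/s2.png

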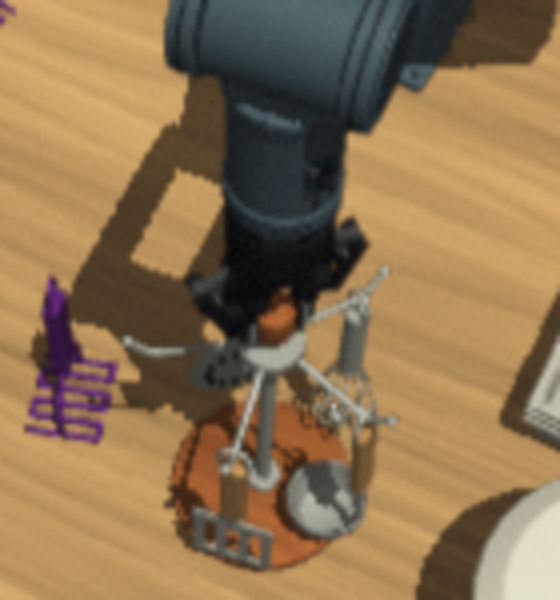

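```bash
python3 -m creep '[0,0,0,0,0,-0.05,1, 0,0,0,0,0,-0.12,1, 0,0,0,0,0,-0.2,1, 0,0,0,0,0,-0.28,1, 0,0,0,0,0,-0.36,1, 0,0,0,0,0,-0.44,1, 0,0,0,0,0,-0.52,1, 0,0,0,0,0,-0.6,1, 0,0,0,0,0,-0.66,1, 0,0,0,0,0,-0.68,1]' && python3 -m creep '[0,0,0,0,0,-0.05,1, 0,0,0,0,0,-0.12,1, 0,0,0,0,0,-0.2,1, 0,0,0,0,0,-0.28,1, 0,0,0,0,0,-0.36,1, 0,0,0,0,0,-0.44,1, 0,0,0,0,0,-0.52,1, 0,0,0,0,0,-0.57,1, 0,0,0,0,0,-0.61,1, 0,0,0,0,0,-0.61,1]'
python3 - <<'E'
from h import *
o=r.get_obs();print(o["eef_pos"],o["tcp_rot"],np.degrees(o["tcp_rot"][2]),o["qpos"],o["torque"]);s=r.grab_frame("scene");save(s,"s3.png",(260,130,400,280),4);save(r.grab_frame("side"),"d3.png",(270,80,430,260),4)
E
```

```text
time: 6.6
eef_pos: [0.6021, 0.1524, 0.4871]
tcp_rot: [3.139, -0.0, -0.193]
wrist_force: [-5.6, -6.5, 4.1]
grip_width: 0.0346
time: 7.6
eef_pos: [0.6016, 0.1516, 0.4871]
tcp_rot: [3.138, -0.003, -1.15]
wrist_force: [-10.4, -10.1, 3.9]
grip_width: 0.0346
[0.601605   0.15162879 0.48707192] [ 3.13804712 -0.00336376 -1.15040876] -65.91356660219822 [ 0.0686429   0.35236086  1.20716692 -0.00437975  1.58423429  2.78979984] [-1.04028232  0.68977395 -0.02221821]
```

View pics/s3.png

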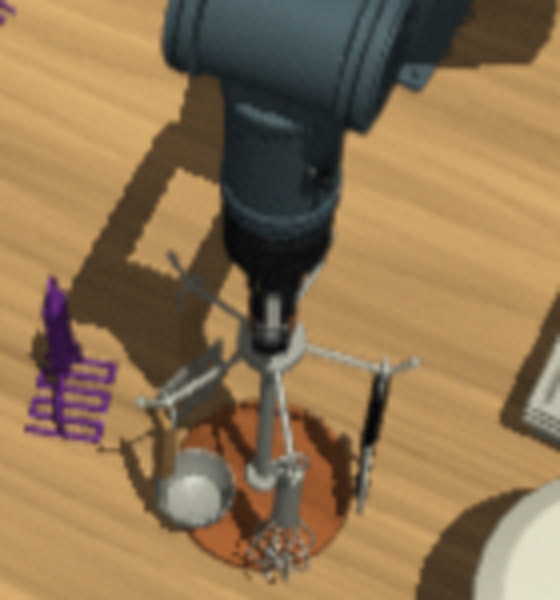

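View pics/d3.png

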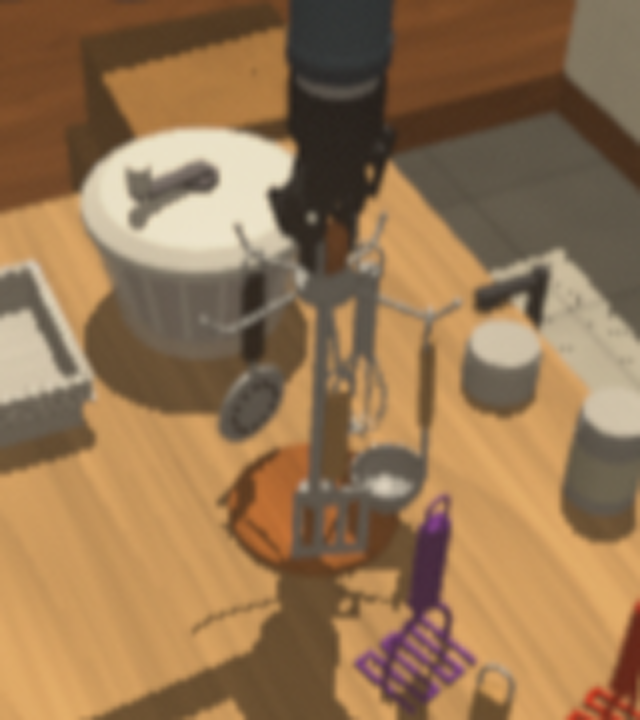

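```bash
python3 -m creep '[0,0,0,0,0,0,0.5, 0,0,0,0,0,0,-0.5, 0,0,0,0,0,0,-1, 0,0,0,0,0,0,-1, 0,0,0.1,0,0,0,-1, 0,0,0.3,0,0,0,-1, 0,0,0.5,0,0,0,-1, 0,0,0.7,0,0,0,-1, 0,0,0.9,0,0,0,-1, 0,0,1,0,0,0,-1]'
python3 - <<'E'
from h import *
o=r.get_obs();w=r.grab_frame("wrist");s=r.grab_frame("scene");save(s,"s4.png",(260,130,400,280),4);d=r.grab_frame("side");save(d,"d4.png",(270,80,430,260),4);save(w,"w4.png")
print(o["eef_pos"],np.degrees(o["tcp_rot"]))
print(atz(d,(320.75,160),.287))
E
```

```text
time: 8.7
eef_pos: [0.6028, 0.1538, 0.5678]
tcp_rot: [-3.139, -0.001, -1.146]
wrist_force: [-0.8, -0.2, 0.4]
grip_width: 0.0856
[0.60275042 0.15384673 0.56780719] [-1.79826989e+02 -5.76550116e-02 -6.56787846e+01]
[0.48955638 0.14946723 0.287     ]
```

View pics/w4.png

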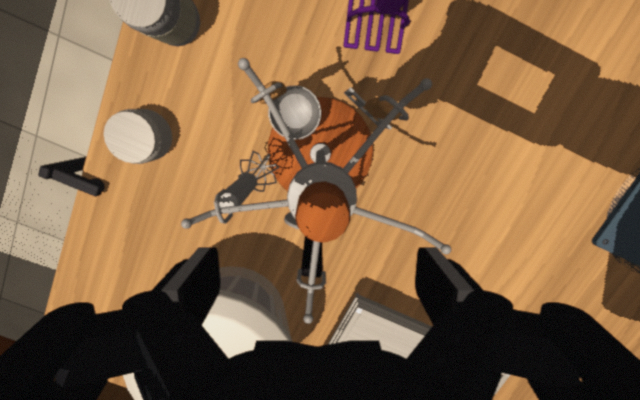

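View pics/s4.png

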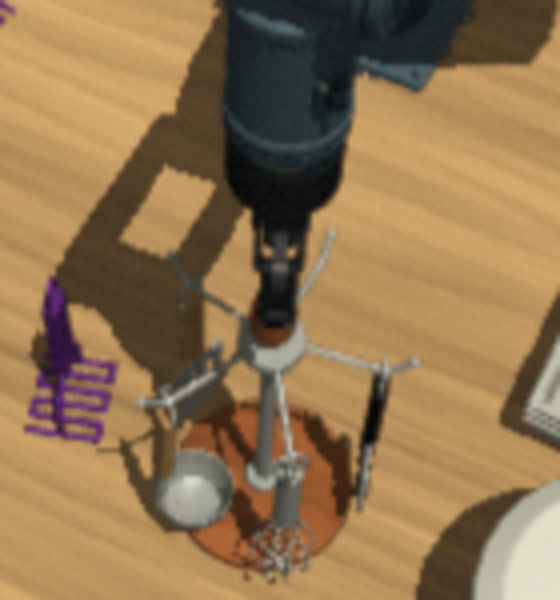

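View pics/d4.png

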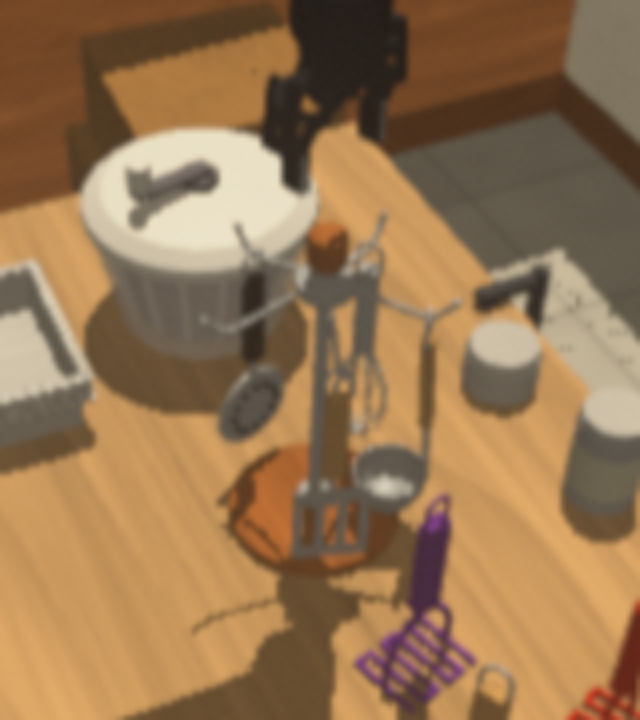

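Run:
```python
from h import *
from scipy.optimize import least_squares
o=r.get_obs();w=r.grab_frame("wrist");s=r.grab_frame("scene");d=r.grab_frame("side")
def fit(T,off):
    f=least_squares(lambda c:np.hypot(*(T-c).T)-.112,[.6,.15]);print(f.x,np.round(f.fun,4),np.round((np.degrees(np.arctan2(*(T-f.x).T[::-1]))-off)%360,1))
fit(np.array([atz(w,q,.287,o)[:2] for q in((446,248),(426,86),(243,63),(186,224),(308,319))]),np.array([0,72,144,216,288]))
S=lambda x,y:(260+x/4,130+y/4);D=lambda x,y:(270+x/4,80+y/4)
fit(np.array([atz(s,S(*q),.287)[:2] for q in((332,235),(172,258),(143,403),(416,363))]),np.array([0,72,144,288]))
fit(np.array([atz(d,D(*q),.287)[:2] for q in((203,320),(238,228),(383,218),(460,303))]),np.array([0,288,216,144]))
print(tri(ray(s,S(332,235)),ray(d,D(203,320)),ray(w,(446,248),o)))
```

```text
[0.60042177 0.15271775] [-0.0005 -0.001  -0.0001 -0.0011 -0.0004] [181.  179.7 180.1 180.5 180.6]
[0.60129466 0.15611919] [-0.     -0.0004 -0.0005 -0.0007] [180.8 180.9 180.2 180.9]
[0.60109216 0.1442221 ] [-0.0003  0.0005 -0.0005  0.0003] [177.3 180.1 181.3 182.3]
(array([0.48891889, 0.15228548, 0.2852652 ]), [np.float64(0.0020787900407445896), np.float64(0.0016593736370845438), np.float64(0.0014903313678281097)])
```

```bash
M='x'; python3 -m creep '[-0.05,-0.1,0,0,0,0.03,-1, -0.1,-0.2,0,0,0,0.06,-1, -0.15,-0.3,0,0,0,0.09,-1, -0.2,-0.4,0,0,0,0.12,-1, -0.25,-0.5,0,0,0,0.15,-1, -0.3,-0.6,0,0,0,0.18,-1, -0.35,-0.7,0,0,0,0.21,-1, -0.4,-0.8,0,0,0,0.24,-1, -0.45,-0.9,0,0,0,0.27,-1, -0.5,-1,0,0,0,0.3,-1]' && python3 -m creep '[-0.05,-0.1,0,0,0,0.03,-1, -0.1,-0.2,0,0,0,0.06,-1, -0.15,-0.3,0,0,0,0.09,-1, -0.2,-0.4,0,0,0,0.12,-1, -0.25,-0.5,0,0,0,0.15,-1, -0.3,-0.6,0,0,0,0.18,-1, -0.35,-0.7,0,0,0,0.21,-1, -0.4,-0.8,0,0,0,0.24,-1, -0.45,-0.9,0,0,0,0.27,-1, -0.5,-1,0,0,0,0.3,-1]' && python3 -m creep '[-0.05,-0.1,0,0,0,0.03,-1, -0.1,-0.2,0,0,0,0.06,-1, -0.15,-0.3,0,0,0,0.09,-1, -0.2,-0.4,0,0,0,0.12,-1, -0.25,-0.5,0,0,0,0.15,-1, -0.3,-0.6,0,0,0,0.18,-1, -0.35,-0.7,0,0,0,0.21,-1, -0.4,-0.8,0,0,0,0.24,-1, -0.45,-0.9,0,0,0,0.27,-1, -0.5,-1,0,0,0,0.3,-1]' && python3 -m creep '[-0.05,-0.1,0,0,0,0.03,-1, -0.1,-0.2,0,0,0,0.06,-1, -0.15,-0.3,0,0,0,0.09,-1, -0.2,-0.4,0,0,0,0.12,-1, -0.25,-0.5,0,0,0,0.15,-1, -0.3,-0.6,0,0,0,0.18,-1, -0.35,-0.7,0,0,0,0.19,-1, -0.4,-0.8,0,0,0,0.19,-1, -0.45,-0.9,0,0,0,0.19,-1, -0.5,-1,0,0,0,0.19,-1]'
python3 - <<'E'
from h import *
o=r.get_obs();print(o["eef_pos"],np.degrees(o["tcp_rot"]),o["qpos"])
w=r.grab_frame("wrist");save(w,"w5.png");d=r.grab_frame("side");save(d,"d5.png")
E
```

```text
time: 10.0
eef_pos: [0.5626, 0.0733, 0.5646]
tcp_rot: [3.141, 0.001, -0.674]
wrist_force: [-0.7, 0.0, -0.5]
grip_width: 0.0853
time: 11.0
eef_pos: [0.5226, -0.0067, 0.5647]
tcp_rot: [-3.142, 0.002, -0.202]
wrist_force: [-0.2, 0.3, 0.2]
grip_width: 0.0854
time: 12.0
eef_pos: [0.4825, -0.0867, 0.5647]
tcp_rot: [-3.141, 0.001, 0.269]
wrist_force: [0.7, 0.4, 0.3]
grip_width: 0.0853
time: 13.0
eef_pos: [0.4425, -0.1669, 0.5652]
tcp_rot: [-3.141, 0.0, 0.565]
wrist_force: [-0.0, 0.4, 0.3]
grip_width: 0.0849
[ 0.44250988 -0.16690306  0.56523223] [-1.79971338e+02  1.19406925e-02  3.23821008e+01] [-5.97155276e-01  5.58680479e-02  1.39598021e+00  7.49605609e-06
  1.69028628e+00  4.08467718e-01]
```

View pics/w5.png

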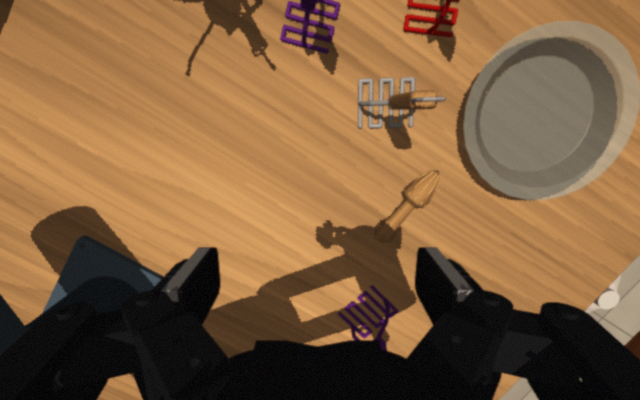

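View pics/d5.png

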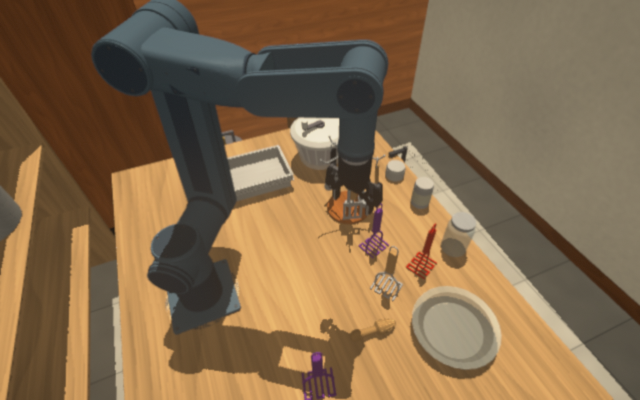

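Run:
```python
from h import *
o=r.get_obs();w=r.grab_frame("wrist");save(w,"w5z.png",(340,60,460,160),6)
```

```text
(no output)
```

View pics/w5z.png

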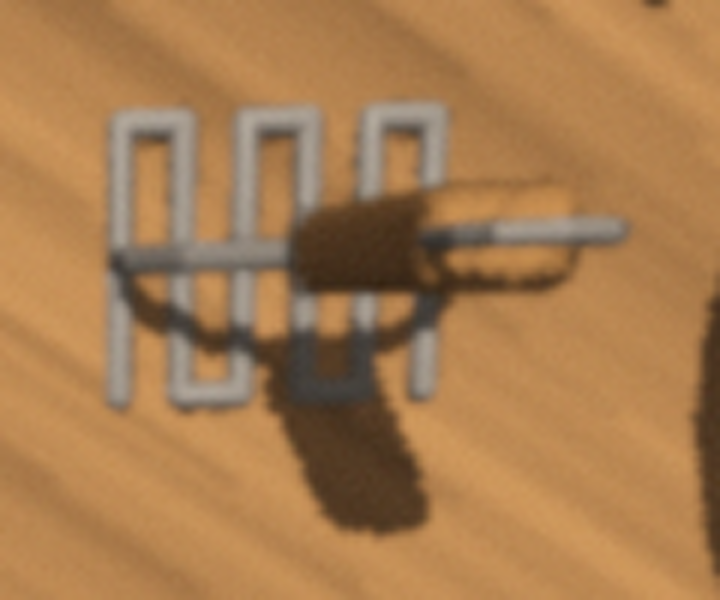

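Run:
```python
from h import *
o=r.get_obs();w=r.grab_frame("wrist")
W=lambda x,y:(340+x/6,60+y/6)
c=[atz(w,W(*q),.007,o)[:2] for q in((112,112),(446,103),(432,398),(108,403))]
print(np.round(c,4),"centre",np.mean(c,0))
a=lambda p,q:np.degrees(np.arctan2(*(np.array(q)-p)[::-1]))
print("x yaw",a(c[3],c[0]),a(c[2],c[1]),"y yaw+90",a(c[0],c[1])+90,a(c[3],c[2])+90)
print([np.linalg.norm(c[i]-c[(i+1)%4]) for i in range(4)])
l=[atz(w,W(*q),.224,o)[:2] for q in((498,234),(622,229))];print("loop top",l,np.mean(l,0))
```

```text
[[ 0.5701 -0.1605]
 [ 0.6172 -0.2307]
 [ 0.5564 -0.2715]
 [ 0.5098 -0.2002]] centre [ 0.56337492 -0.21573798]
x yaw 33.39722755665977 33.88318456991812 y yaw+90 33.81175078969864 33.21038704984356
[np.float64(0.08455694327099278), np.float64(0.0731218155480893), np.float64(0.0851753620989704), np.float64(0.07222968382696571)]
loop top [array([ 0.55739859, -0.20752862]), array([ 0.56803631, -0.22296329])] [ 0.56271745 -0.21524596]
```

```bash
python3 -m creep '[-0.01,-0.1,-0.1,0.012,-0.019,0,-1, -0.02,-0.2,-0.2,0.025,-0.037,0,-1, -0.04,-0.3,-0.3,0.037,-0.056,0,-1, -0.05,-0.4,-0.4,0.049,-0.074,0.01,-1, -0.06,-0.5,-0.5,0.061,-0.093,0.01,-1, -0.08,-0.6,-0.6,0.074,-0.111,0.01,-1, -0.09,-0.7,-0.7,0.086,-0.13,0.012,-1, -0.1,-0.8,-0.8,0.098,-0.148,0.012,-1, -0.11,-0.9,-0.9,0.11,-0.167,0.012,-1, -0.12,-1,-1,0.123,-0.185,0.012,-1]' && python3 -m creep '[-0.01,-0.07,-0.1,0.012,-0.019,0,-1, -0.02,-0.15,-0.2,0.025,-0.037,0,-1, -0.02,-0.22,-0.3,0.037,-0.056,0,-1, -0.03,-0.3,-0.4,0.049,-0.074,0,-1, -0.04,-0.37,-0.5,0.061,-0.093,0,-1, -0.05,-0.44,-0.6,0.074,-0.111,0,-1, -0.06,-0.52,-0.7,0.086,-0.13,0,-1, -0.07,-0.59,-0.8,0.098,-0.148,0,-1, -0.08,-0.67,-0.9,0.11,-0.167,0,-1, -0.08,-0.74,-1,0.123,-0.185,0,-1]'
python3 - <<'E'
from h import *
o=r.get_obs();R=Rot.from_euler("xyz",o["tcp_rot"]).as_matrix()
print(o["eef_pos"],o["qpos"]);print("z",R[:,2],"az",np.degrees(np.arctan2(R[1,2],R[0,2])),"y",R[:,1])
w=r.grab_frame("wrist");save(w,"w6.png");save(r.grab_frame("side"),"d6.png")
E
```

```text
time: 14.2
eef_pos: [0.4333, -0.2463, 0.4853]
tcp_rot: [-3.137, -0.35, 0.584]
wrist_force: [-0.1, 0.2, 0.4]
grip_width: 0.0854
time: 15.2
eef_pos: [0.427, -0.3056, 0.4053]
tcp_rot: [-3.136, -0.699, 0.584]
wrist_force: [0.8, 0.1, -0.2]
grip_width: 0.0849
[ 0.42699758 -0.30558806  0.40528312] [-1.06761313  0.19636597  1.72333619  0.71478423  1.3611911  -0.28797142]
z [ 0.53415617  0.35909181 -0.76533016] az 33.91136059449742 y [ 0.55386743 -0.83259485 -0.00408488]
```

View pics/w6.png

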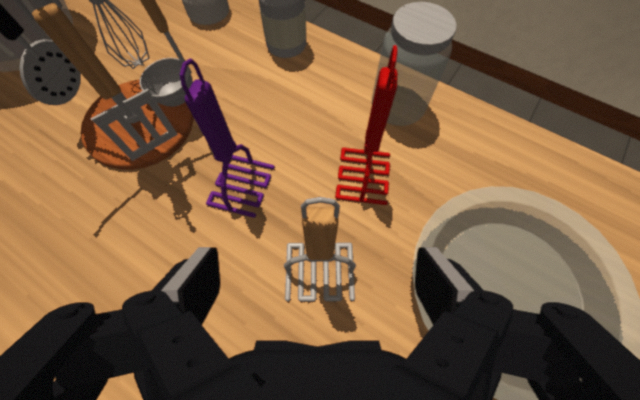

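View pics/d6.png

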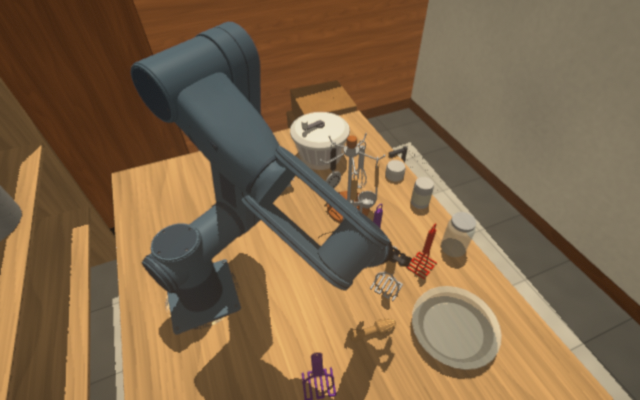

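```bash
python3 -m creep '[0,0,-0.1,0,0,0,-1, 0,0,-0.2,0,0,0,-1, 0,0,-0.35,0,0,0,-1, 0,0,-0.5,0,0,0,-1, 0,0,-0.65,0,0,0,-1, 0,0,-0.8,0,0,0,-1, 0,0,-0.9,0,0,0,-1, 0,0,-1,0,0,0,-1, 0,0,-1,0,0,0,-1, 0,0,-1,0,0,0,-1]' && python3 -m creep '[0.04,0.03,-0.06,0,0,0,-1, 0.1,0.07,-0.15,0,0,0,-1, 0.18,0.12,-0.28,0,0,0,-1, 0.26,0.18,-0.4,0,0,0,-1, 0.35,0.23,-0.53,0,0,0,-1, 0.44,0.29,-0.67,0,0,0,-1, 0.53,0.35,-0.8,0,0,0,-1, 0.6,0.4,-0.92,0,0,0,-1, 0.66,0.44,-1,0,0,0,-1, 0.66,0.44,-1,0,0,0,-1]'
python3 - <<'E'
from h import *
o=r.get_obs();R=Rot.from_euler("xyz",o["tcp_rot"]).as_matrix()
print(o["eef_pos"],o["eef_pos"]+.155*R[:,2],o["wrist_force"])
w=r.grab_frame("wrist");save(w,"w7.png");save(r.grab_frame("side"),"d7.png",(300,180,480,340),4)
E
```

```text
time: 16.3
eef_pos: [0.4269, -0.3057, 0.3255]
tcp_rot: [-3.136, -0.698, 0.583]
wrist_force: [-0.1, -0.1, -0.4]
grip_width: 0.0856
time: 17.3
eef_pos: [0.4799, -0.2696, 0.2444]
tcp_rot: [-3.133, -0.698, 0.582]
wrist_force: [0.4, -0.0, -0.9]
grip_width: 0.0854
[ 0.47993334 -0.26960558  0.24440039] [ 0.56241076 -0.21377231  0.12563541] [ 0.37954542 -0.0487136  -0.94511304]
```

View pics/w7.png

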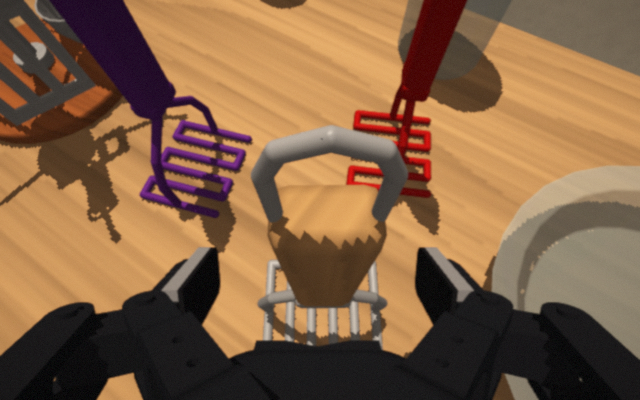

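View pics/d7.png

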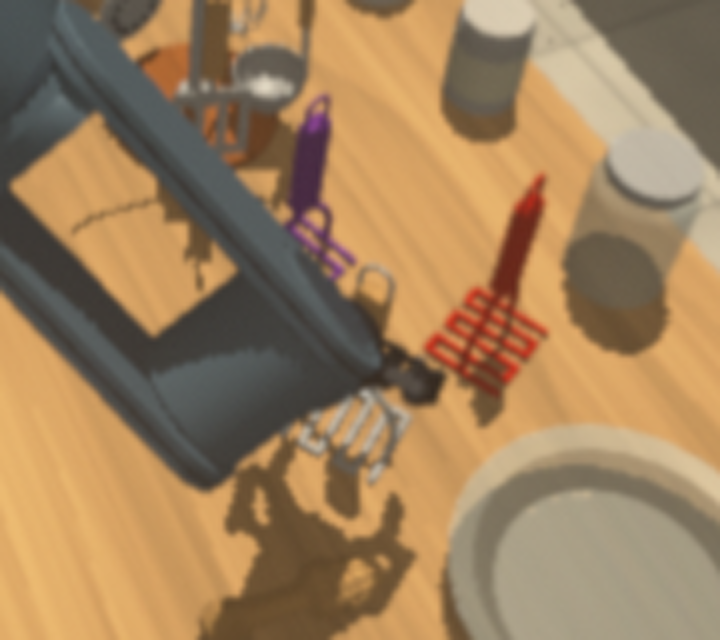

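```bash
python3 -m creep '[0.01,-0.02,-0.05,0,0,0,-1, 0.02,-0.02,-0.1,0,0,0,-1, 0.02,-0.02,-0.1,0,0,0,-0.6, 0.02,-0.02,-0.1,0,0,0,-0.2, 0.02,-0.02,-0.1,0,0,0,0.2, 0.02,-0.02,-0.1,0,0,0,0.5, 0.02,-0.02,-0.1,0,0,0,1, 0.02,-0.02,-0.1,0,0,0,1, 0.02,-0.02,-0.1,0,0,0,1, 0.02,-0.02,-0.1,0,0,0,1]' && python3 -m creep '[0,0,0.02,0,0,0,1, 0,0,0.06,0,0,0,1, 0,0,0.15,0,0,0,1, 0,0,0.3,0,0,0,1, 0,0,0.45,0,0,0,1, 0,0,0.6,0,0,0,1, 0,0,0.75,0,0,0,1, 0,0,0.9,0,0,0,1, 0,0,1,0,0,0,1, 0,0,1,0,0,0,1]'
python3 - <<'E'
from h import *
o=r.get_obs();R=Rot.from_euler("xyz",o["tcp_rot"]).as_matrix()
print(o["eef_pos"],o["eef_pos"]+.155*R[:,2],o["wrist_force"],o["qpos"])
w=r.grab_frame("wrist");save(w,"w8.png")
E
```

```text
time: 18.4
eef_pos: [0.4813, -0.272, 0.2377]
tcp_rot: [-3.136, -0.698, 0.583]
wrist_force: [-0.5, 0.2, 3.2]
grip_width: 0.0275
time: 19.4
eef_pos: [0.4814, -0.2722, 0.3191]
tcp_rot: [-3.14, -0.698, 0.585]
wrist_force: [0.3, 0.1, -1.9]
grip_width: 0.0273
[ 0.48143172 -0.27222871  0.31905773] [ 0.56430861 -0.21690664  0.20033162] [ 0.3407609   0.08720424 -1.86670946] [-0.93739621  0.31593673  1.79935323  0.78690582  1.13581392 -0.33894992]
```

View pics/w8.png

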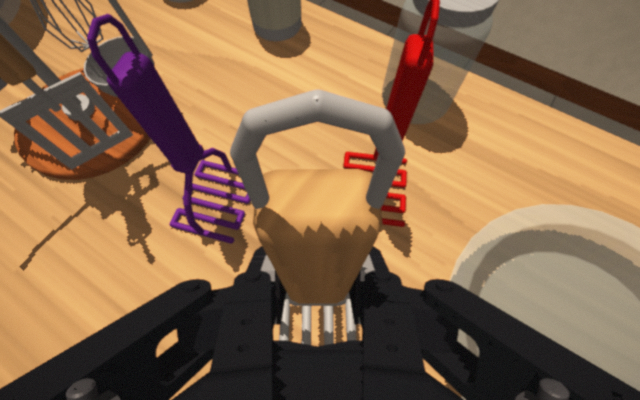

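```bash
python3 -m creep '[-0.05,0.02,0.05,0,0,0,1, -0.15,0.06,0.1,0,0,0,1, -0.25,0.1,0.2,0,0,-0.01,1, -0.35,0.15,0.3,0,0,-0.02,1, -0.45,0.2,0.4,0,0,-0.03,1, -0.55,0.25,0.4,0,0,-0.04,1, -0.65,0.3,0.4,0,0,-0.05,1, -0.75,0.38,0.4,0,0,-0.06,1, -0.85,0.45,0.4,0,0,-0.06,1, -0.9,0.5,0.4,0,0,-0.06,1]' && python3 -m creep '[-0.05,0.1,0,0,0,-0.01,1, -0.1,0.2,0,0,0,-0.02,1, -0.15,0.3,0,0,0,-0.03,1, -0.2,0.4,0,0,0,-0.04,1, -0.25,0.5,0,0,0,-0.05,1, -0.3,0.6,0,0,0,-0.06,1, -0.35,0.7,0,0,0,-0.07,1, -0.4,0.8,0,0,0,-0.08,1, -0.45,0.9,0,0,0,-0.08,1, -0.5,1,0,0,0,-0.08,1]'
python3 - <<'E'
from h import *
o=r.get_obs();R=Rot.from_euler("xyz",o["tcp_rot"]).as_matrix()
print(o["eef_pos"],R[:,2],o["qpos"],o["grip_width"])
E
```

```text
time: 20.45
eef_pos: [0.4084, -0.2311, 0.3492]
tcp_rot: [-3.135, -0.698, 0.488]
wrist_force: [-0.4, -0.0, -1.4]
grip_width: 0.027
time: 21.45
eef_pos: [0.3689, -0.1513, 0.3495]
tcp_rot: [-3.136, -0.698, 0.363]
wrist_force: [0.2, -0.4, -0.8]
grip_width: 0.0271
[ 0.36886431 -0.1512539   0.34954926] [ 0.59871402  0.23355017 -0.76615654] [-0.98697613 -0.06008988  2.16034481  0.81428493  1.04302499 -0.20991969] 0.02706265494666582
```

```bash
python3 -m creep '[0,0.1,0,0,0,-0.01,1, 0,0.2,0,0,0,-0.02,1, 0,0.3,0,0,0,-0.03,1, 0,0.4,0,0,0,-0.04,1, 0,0.5,0,0,0,-0.05,1, 0,0.6,0,0,0,-0.06,1, 0,0.7,0,0,0,-0.07,1, 0,0.8,0,0,0,-0.08,1, 0,0.9,0,0,0,-0.08,1, 0,1,0,0,0,-0.08,1]' && python3 -m creep '[0,0.1,0,0,0,-0.01,1, 0,0.2,0,0,0,-0.02,1, 0,0.3,0,0,0,-0.03,1, 0,0.4,0,0,0,-0.04,1, 0,0.5,0,0,0,-0.05,1, 0,0.6,0,0,0,-0.06,1, 0,0.7,0,0,0,-0.07,1, 0,0.8,0,0,0,-0.08,1, 0,0.9,0,0,0,-0.08,1, 0,1,0,0,0,-0.08,1]' && python3 -m creep '[-0.01,0.1,0,0,0,-0.01,1, -0.02,0.2,0,0,0,-0.02,1, -0.03,0.3,0,0,0,-0.03,1, -0.04,0.4,0,0,0,-0.04,1, -0.06,0.5,0,0,0,-0.05,1, -0.07,0.6,0,0,0,-0.06,1, -0.08,0.7,0,0,0,-0.07,1, -0.1,0.8,0,0,0,-0.077,1, -0.1,0.9,0,0,0,-0.077,1, -0.1,1,0,0,0,-0.077,1]'
python3 - <<'E'
from h import *
o=r.get_obs();R=Rot.from_euler("xyz",o["tcp_rot"]).as_matrix()
print(o["eef_pos"],R[:,2],o["qpos"],o["grip_width"])
save(r.grab_frame("wrist"),"w9.png");save(r.grab_frame("side"),"d9.png")
E
```

```text
time: 22.45
eef_pos: [0.3692, -0.0712, 0.3495]
tcp_rot: [-3.136, -0.698, 0.238]
wrist_force: [0.3, 0.2, -1.6]
grip_width: 0.0273
time: 23.45
eef_pos: [0.3691, 0.0088, 0.3495]
tcp_rot: [-3.135, -0.698, 0.112]
wrist_force: [0.1, 0.0, -1.6]
grip_width: 0.0271
time: 24.45
eef_pos: [0.3608, 0.0888, 0.3493]
tcp_rot: [-3.135, -0.697, -0.01]
wrist_force: [-0.1, -1.4, -1.8]
grip_width: 0.0273
[0.3608312  0.08882684 0.3493321 ] [ 0.6421604   0.00081103 -0.76656987] [-0.09204901 -0.20635803  2.27662164  0.16174706  0.38067107  1.35711291] 0.027331704373176762
```

View pics/w9.png

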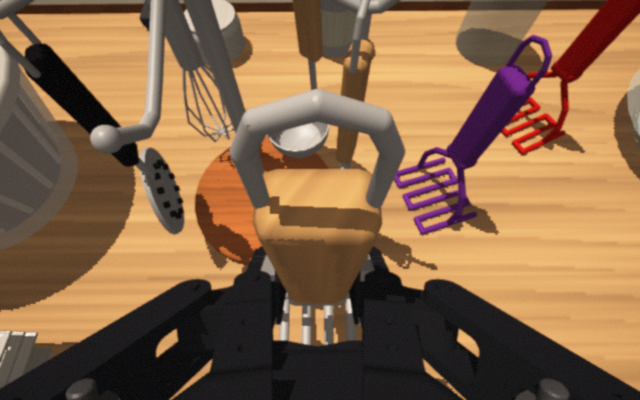

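View pics/d9.png

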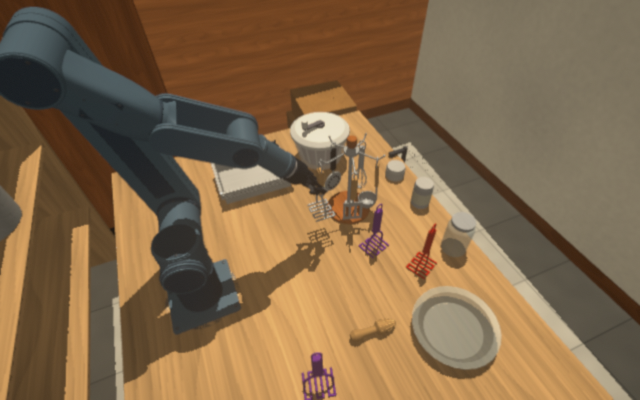

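Run:
```python
from h import *
o=r.get_obs();w=r.grab_frame("wrist");R=Rot.from_euler("xyz",o["tcp_rot"]).as_matrix()
g=o["eef_pos"]+.155*R[:,2]; org=g-[0,0,.119]
print("origin",org)
print("loop top predicted px (wire top centre z225)",proj(w,org+[0,0,.223],o), "legs", proj(w,org+[0,.012,.208],o),proj(w,org+[0,-.012,.208],o))
print("tip px pred",proj(w,[.4895,.153,.287],o),"meas (105,138): at z",atz(w,(105,138),.287,o))
q=o["qpos"]
save(w,"w9z.png",(70,60,430,260),2)
```

```text
origin [0.46033911 0.08927525 0.11145832]
loop top predicted px (wire top centre z225) [[318.7643674  101.42207692]] legs [[249.02205501 161.67927946]] [[388.54129836 160.98970139]]
tip px pred [[105.90256009 135.10406808]] meas (105,138): at z [0.48845373 0.15298907 0.287     ]
```

View pics/w9z.png

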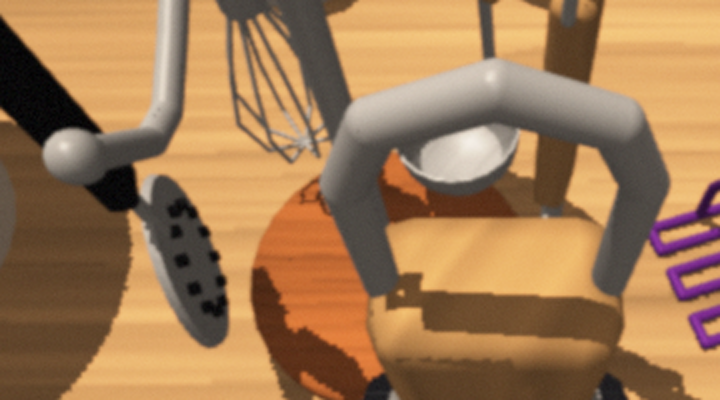

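```bash
python3 -m creep '[0,0.05,0,0,0,0,1, 0,0.15,0,0,0,0,1, 0,0.27,-0.05,0,0,0,1, 0,0.4,-0.1,0,0,0,1, 0,0.53,-0.17,0,0,0,1, 0,0.65,-0.24,0,0,0,1, 0,0.74,-0.31,0,0,0,1, 0,0.79,-0.36,0,0,0,1, 0,0.79,-0.38,0,0,0,1, 0,0.79,-0.38,0,0,0,1]'
python3 - <<'E'
from h import *
o=r.get_obs();w=r.grab_frame("wrist");R=Rot.from_euler("xyz",o["tcp_rot"]).as_matrix()
g=o["eef_pos"]+.155*R[:,2]; org=g-[0,0,.119]
print("origin",org,R[:,2],R[:,1],o["qpos"])
print("loop top",proj(w,org+[0,0,.223],o),"tip px pred",proj(w,[.489,.153,.287],o))
save(w,"w10.png",(160,0,480,240),2.4)
save(r.grab_frame("side"),"d10.png",(260,100,420,250),4)
E
```

```text
time: 25.6
eef_pos: [0.3611, 0.151, 0.3188]
tcp_rot: [-3.136, -0.697, -0.009]
wrist_force: [-0.1, -0.1, -1.2]
grip_width: 0.0274
origin [0.46059658 0.15094663 0.08093551] [ 6.41792354e-01 -4.12201550e-04 -7.66878350e-01] [-0.00565364 -0.99997522 -0.00419398] [ 0.15740161 -0.08561476  2.27715266 -0.37691736  0.27800832  2.06265726]
loop top [[319.3664899  101.60300477]] tip px pred [[308.46283168  51.86733838]]
```

View pics/w10.png

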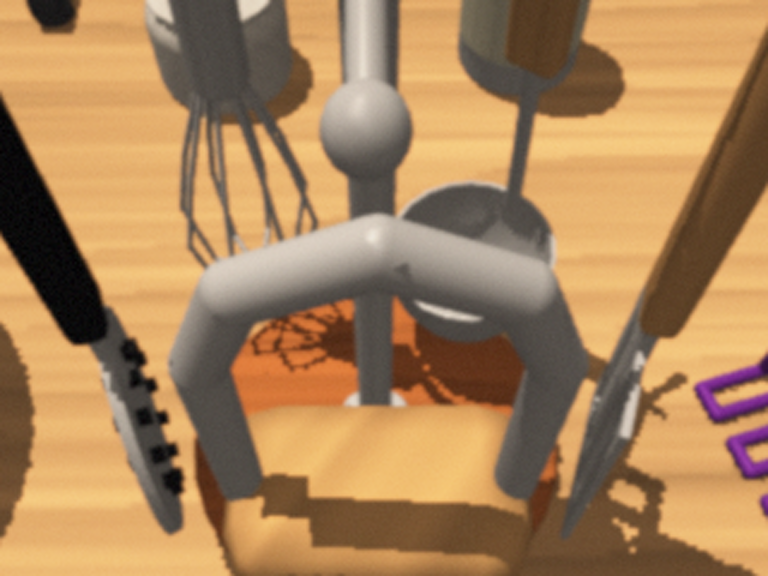

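View pics/d10.png

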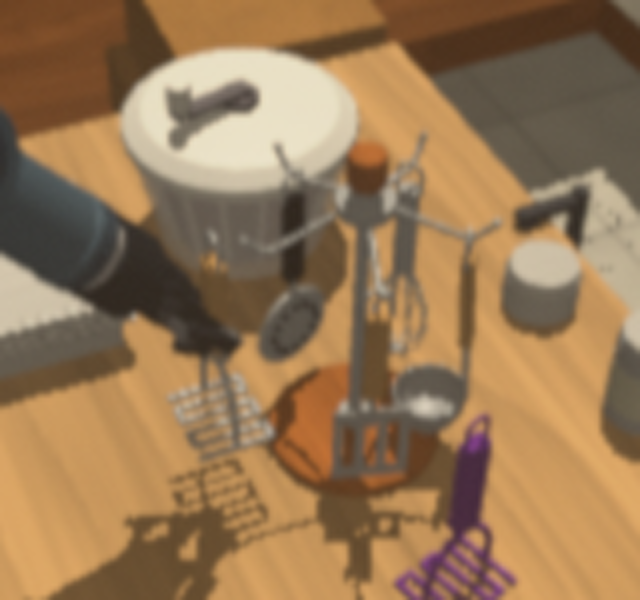

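```bash
python3 -m creep '[0,0.025,0,0,0,0,1, 0.04,0.025,0,0,0,0,1, 0.1,0.025,0,0,0,0,1, 0.16,0.025,0,0,0,0,1, 0.22,0.025,0,0,0,0,1, 0.28,0.025,0,0,0,0,1, 0.34,0.025,0,0,0,0,1, 0.39,0.025,0,0,0,0,1, 0.42,0.025,0,0,0,0,1, 0.42,0.025,0,0,0,0,1]'
python3 - <<'E'
from h import *
o=r.get_obs();w=r.grab_frame("wrist");R=Rot.from_euler("xyz",o["tcp_rot"]).as_matrix()
g=o["eef_pos"]+.155*R[:,2]; org=g-[0,0,.119]
print("origin",org,o["wrist_force"],o["qpos"])
save(w,"w11.png",(160,0,480,240),2.4)
save(r.grab_frame("side"),"d11.png",(280,120,380,220),6)
E
```

```text
time: 26.7
eef_pos: [0.3929, 0.1528, 0.3164]
tcp_rot: [-3.138, -0.689, -0.009]
wrist_force: [-4.1, -0.3, -8.5]
grip_width: 0.0272
origin [0.49151477 0.15252947 0.07779886] [-4.06584021 -0.26749214 -8.48580495] [ 0.14714494 -0.020187    2.22267442 -0.36220995  0.27213004  2.04131326]
```

View pics/w11.png

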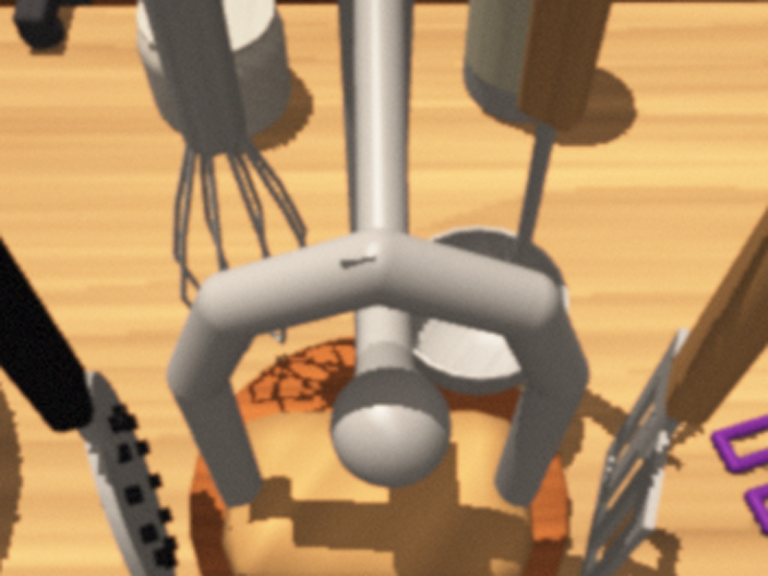

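View pics/d11.png

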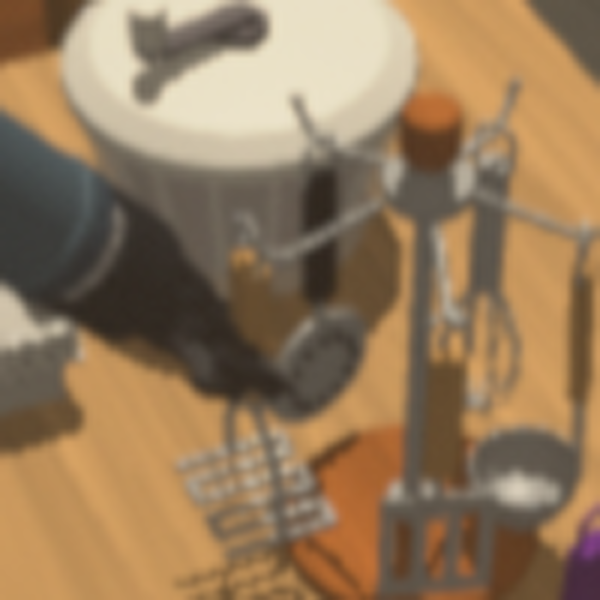

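```bash
python3 -m creep '[0,0,-0.04,0,0,0,1, 0,0,-0.08,0,0,0,1, 0.03,0,-0.12,0,0,0,1, 0.07,0,-0.16,0,0,0,1, 0.11,0,-0.21,0,0,0,1, 0.15,0,-0.26,0,0,0,1, 0.19,0,-0.31,0,0,0,1, 0.22,0,-0.34,0,0,0,1, 0.22,0,-0.36,0,0,0,1, 0.22,0,-0.36,0,0,0,1]'
python3 - <<'E'
from h import *
o=r.get_obs();w=r.grab_frame("wrist");R=Rot.from_euler("xyz",o["tcp_rot"]).as_matrix()
g=o["eef_pos"]+.155*R[:,2]; org=g-[0,0,.119]
print("origin",org,o["wrist_force"],o["qpos"])
save(w,"w12.png",(160,0,480,240),2.4)
save(r.grab_frame("side"),"d12.png",(280,120,380,220),6)
save(r.grab_frame("scene"),"s12.png",(260,150,370,250),6)
E
```

```text
time: 27.8
eef_pos: [0.4134, 0.1568, 0.2973]
tcp_rot: [3.141, -0.689, -0.009]
wrist_force: [0.6, 0.0, -1.8]
grip_width: 0.0272
origin [0.51197428 0.15587451 0.05863023] [ 0.61867203  0.04932559 -1.78335098] [ 0.15216114  0.05582167  2.20816086 -0.48772359  0.21992135  2.17316869]
```

View pics/w12.png

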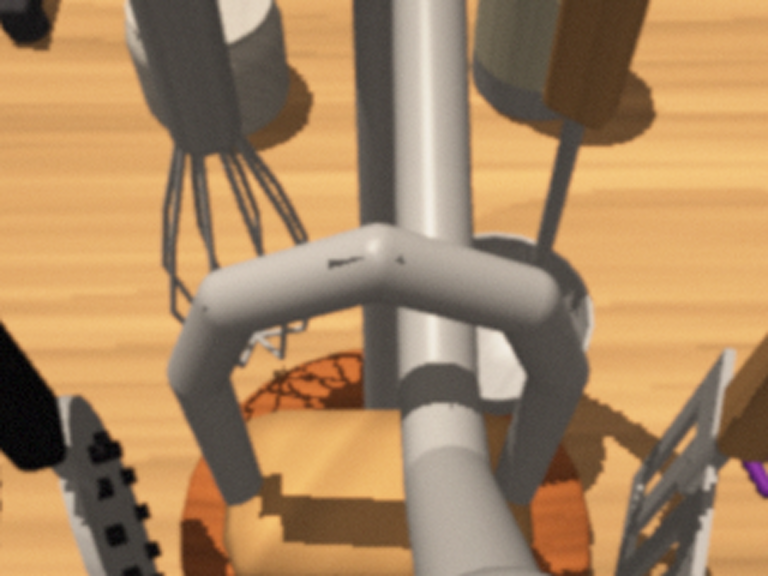

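View pics/d12.png

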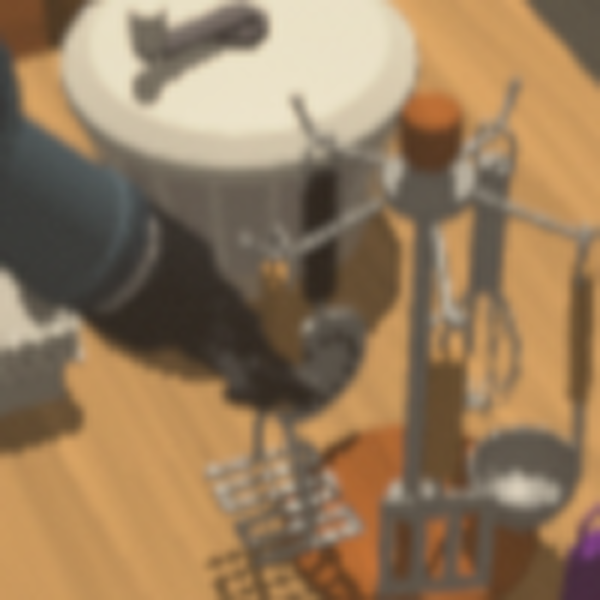

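View pics/s12.png

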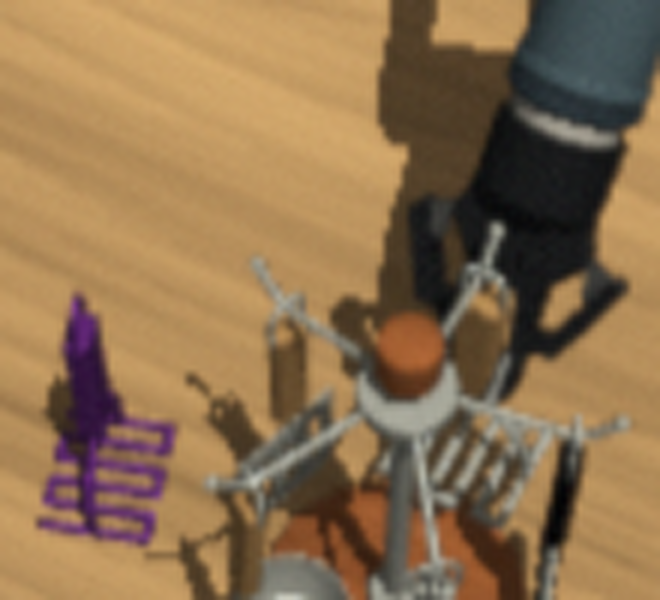

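```bash
python3 -m creep '[0,0,0.02,0,0.01,0,1, 0,0,0.04,0,0.02,0,1, 0,0,0.06,0,0.03,0,1, 0,0,0.065,0,0.04,0,1, 0,0,0.065,0,0.044,0,1, 0,0,0.065,0,0.044,0,1, 0,0,0.065,0,0.044,0,1, 0,0,0.065,0,0.044,0,1, 0,0,0.065,0,0.044,0,1, 0,0,0.065,0,0.044,0,1]'
python3 - <<'E'
from h import *
o=r.get_obs();w=r.grab_frame("wrist")
print(o["eef_pos"],o["tcp_rot"],o["wrist_force"],o["qpos"])
save(w,"w13.png",(160,0,480,240),2.4)
E
```

```text
time: 28.95
eef_pos: [0.4134, 0.1567, 0.3026]
tcp_rot: [3.141, -0.62, -0.009]
wrist_force: [0.6, 0.4, -2.5]
grip_width: 0.027
[0.41335869 0.15671487 0.30256013] [ 3.14057055 -0.62018535 -0.00852543] [ 0.55596197  0.36787559 -2.50650849] [ 0.1474227   0.04796746  2.17323337 -0.29528132  0.3190441   1.97923366]
```

View pics/w13.png

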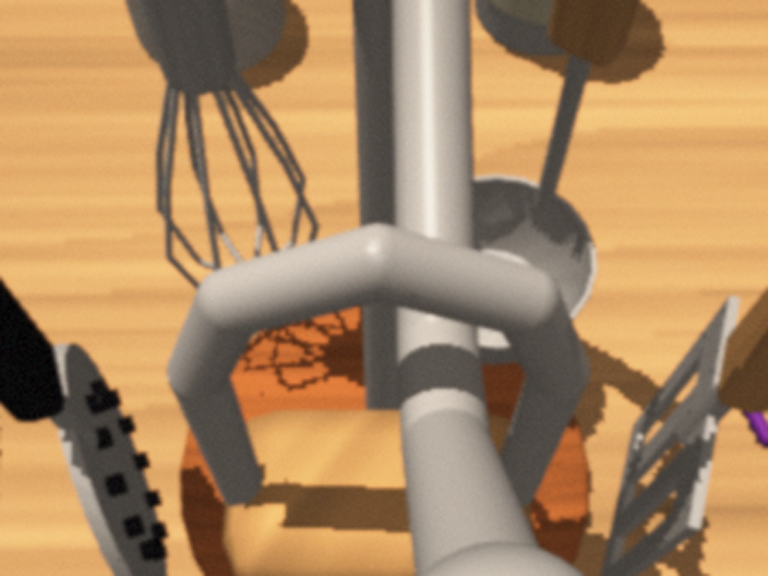

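```bash
python3 -m creep '[0,-0.025,0,0,0,0,1, 0,-0.05,0,0,0,0,1, 0,-0.05,-0.02,0,0,0,1, 0,-0.05,-0.04,0,0,0,1, 0,-0.05,-0.06,0,0,0,1, 0,-0.05,-0.07,0,0,0,1, 0,-0.05,-0.08,0,0,0,1, 0,-0.05,-0.08,0,0,0,1, 0,-0.05,-0.08,0,0,0,1, 0,-0.05,-0.08,0,0,0,1]'
python3 - <<'E'
from h import *
o=r.get_obs();w=r.grab_frame("wrist")
print(o["eef_pos"],o["tcp_rot"],o["wrist_force"],o["qpos"])
save(w,"w14.png",(160,0,480,240),2.4)
save(r.grab_frame("side"),"d14.png",(280,120,380,220),6)
E
```

```text
time: 30.0
eef_pos: [0.4134, 0.1527, 0.2963]
tcp_rot: [3.141, -0.62, -0.009]
wrist_force: [0.9, 0.7, -2.3]
grip_width: 0.0276
[0.41339644 0.15272542 0.29625077] [ 3.14061845 -0.62025246 -0.00858508] [ 0.90633421  0.66188513 -2.33000763] [ 0.13533198  0.05622152  2.18531131 -0.29253253  0.29675121  1.96860899]
```

View pics/w14.png

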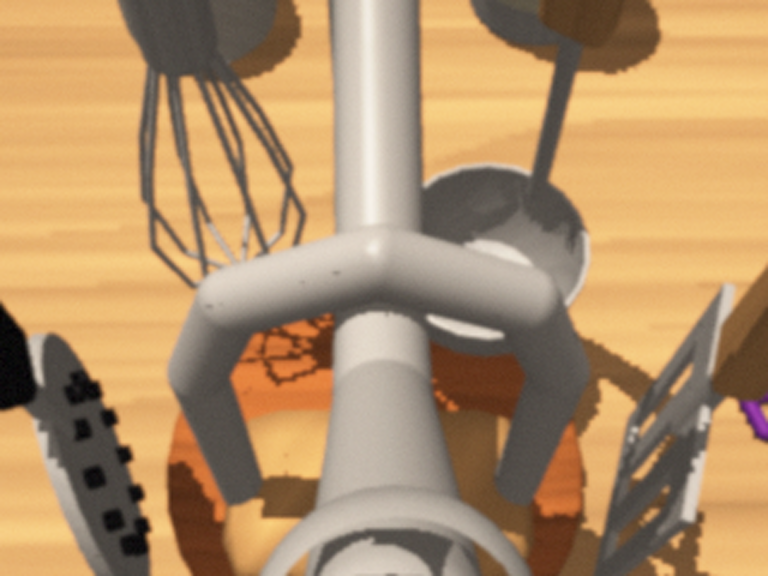

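View pics/d14.png

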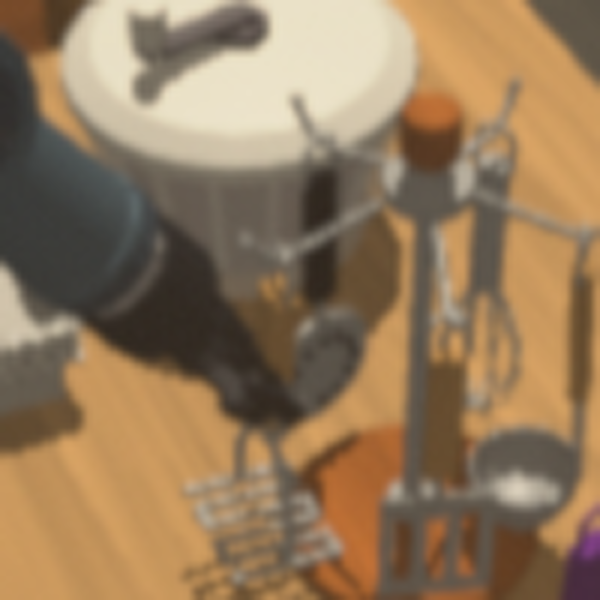

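```bash
python3 -m creep '[0,0,-0.005,0,0,0,1, 0,0,-0.01,0,0,0,1, 0,0,-0.015,0,0,0,1, 0,0,-0.02,0,0,0,1, 0,0,-0.025,0,0,0,1, 0,0,-0.025,0,0,0,1, 0,0,-0.025,0,0,0,1, 0,0,-0.025,0,0,0,1, 0,0,-0.025,0,0,0,1, 0,0,-0.025,0,0,0,1]'
```

```text
time: 31.1
eef_pos: [0.414, 0.1528, 0.2951]
tcp_rot: [3.141, -0.623, -0.009]
wrist_force: [-2.0, -0.3, 4.9]
grip_width: 0.027
```

```bash
python3 -m creep '[0,0,-0.005,0,0,0,0.4, 0,0,-0.005,0,0,0,0.36, 0,0,-0.005,0,0,0,0.34, 0,0,-0.005,0,0,0,0.32, 0,0,-0.005,0,0,0,0.3, 0,0,-0.005,0,0,0,0.28, 0,0,-0.005,0,0,0,0.25, 0,0,-0.005,0,0,0,0.2, 0,0,-0.005,0,0,0,0.1, 0,0,-0.005,0,0,0,0]'
python3 - <<'E'
from h import *
o=r.get_obs();w=r.grab_frame("wrist")
print(o["eef_pos"],o["wrist_force"],o["grip_width"])
save(w,"w15.png")
save(r.grab_frame("side"),"d15.png",(280,120,380,220),6)
E
```

```text
time: 32.1
eef_pos: [0.4134, 0.1527, 0.2938]
tcp_rot: [3.141, -0.62, -0.009]
wrist_force: [0.3, 0.8, -0.1]
grip_width: 0.0426
[0.4133917  0.15270026 0.29378412] [ 0.31351524  0.75935157 -0.12614989] 0.04255969583507488
```

View pics/w15.png

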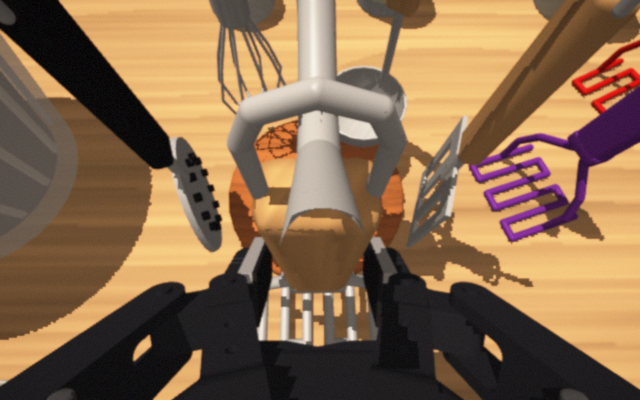

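View pics/d15.png

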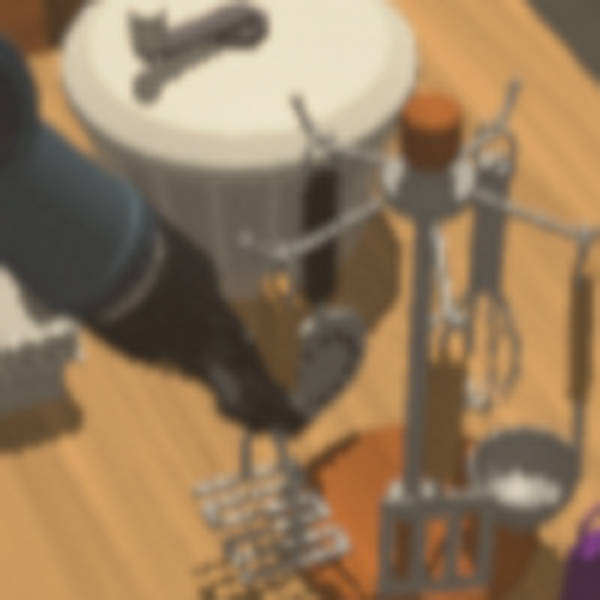

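```bash
python3 -m creep '[0,0,0,0,0,0,-0.2, 0,0,0,0,0,0,-0.4, -0.03,0,0.04,0,0,0,-0.4, -0.07,0,0.1,0,0,0,-0.4, -0.13,0,0.19,0,0,0,-0.4, -0.21,0,0.3,0,0,0,-0.4, -0.3,0,0.42,0,0,0,-0.4, -0.4,0,0.56,0,0,0,-0.4, -0.5,0,0.7,0,0,0,-0.4, -0.58,0,0.81,0,0,0,-0.4]' && python3 -m creep '[-0.05,0,0.08,0,0,0,-0.4, -0.1,0,0.16,0,0,0,-0.4, -0.16,0,0.24,0,0,0,-0.4, -0.2,0,0.32,0,0,0,-0.4, -0.25,0,0.4,0,0,0,-0.4, -0.3,0,0.48,0,0,0,-0.4, -0.34,0,0.56,0,0,0,-0.4, -0.38,0,0.64,0,0,0,-0.4, -0.42,0,0.72,0,0,0,-0.4, -0.42,0,0.72,0,0,0,-0.4]'
python3 - <<'E'
from h import *
o=r.get_obs();w=r.grab_frame("wrist")
print(o["eef_pos"],o["wrist_force"],o["qpos"])
save(w,"w16.png")
save(r.grab_frame("side"),"d16.png",(260,100,420,250),4)
save(r.grab_frame("scene"),"s16.png",(250,130,390,280),4)
E
```

```text
time: 33.2
eef_pos: [0.3662, 0.1528, 0.36]
tcp_rot: [3.141, -0.622, -0.009]
wrist_force: [0.3, 0.1, -0.1]
grip_width: 0.0599
time: 34.2
eef_pos: [0.3333, 0.1528, 0.4173]
tcp_rot: [3.141, -0.622, -0.009]
wrist_force: [0.1, 0.9, 0.0]
grip_width: 0.0603
[0.33334261 0.15279038 0.41732628] [0.06070234 0.92829905 0.04431634] [ 0.17882282 -0.26954512  2.11272361 -0.17195097  0.69194505  1.85668985]
```

View pics/w16.png

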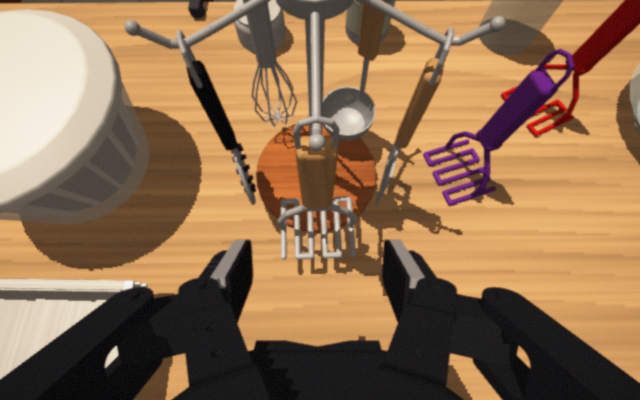

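View pics/d16.png

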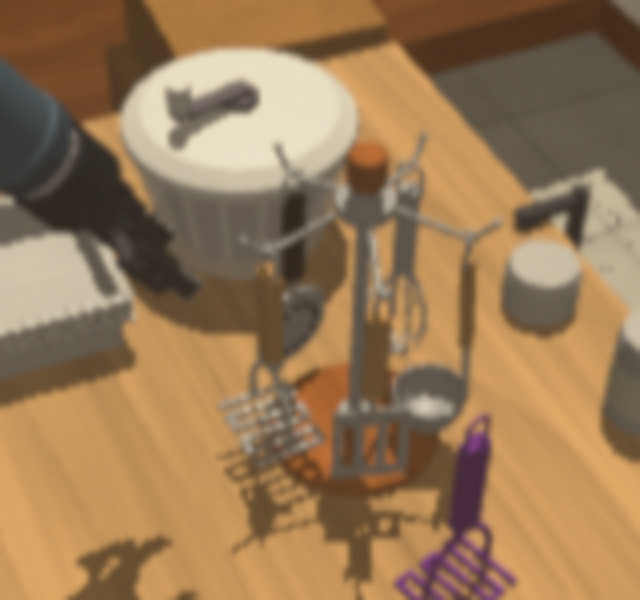

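View pics/s16.png

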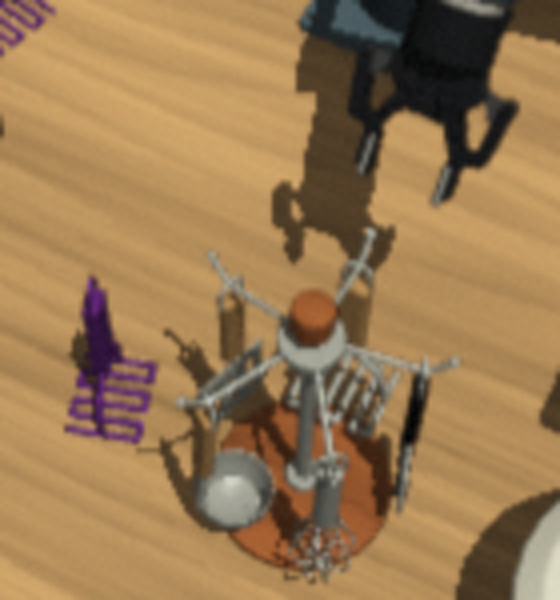

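```bash
for i in 1 2 3 4; do python3 -m creep '[0,0,0,0,0,0,-0.4, 0,0,0,0,0,0,-0.4, 0,0,0,0,0,0,-0.4, 0,0,0,0,0,0,-0.4, 0,0,0,0,0,0,-0.4, 0,0,0,0,0,0,-0.4, 0,0,0,0,0,0,-0.4, 0,0,0,0,0,0,-0.4, 0,0,0,0,0,0,-0.4, 0,0,0,0,0,0,-0.4]' | head -1
python3 - <<'E'
from h import *
import os
n=[]
for k in range(5):
    d=r.grab_frame("side");n.append(d["frame"].astype(int))
print([ (abs(n[k+1]-n[k]).max(2)[150:260,300:400]>25).sum() for k in range(4)])
if os.path.exists("last.npy"):print("vs last",(abs(np.load("last.npy")-n[-1]).max(2)[150:260,300:400]>25).sum())
np.save("last.npy",n[-1]);save(d,"d17.png",(260,100,420,250),4)
E
done
python3 - <<'E'
from h import *
o=r.get_obs();w=r.grab_frame("wrist");save(w,"w17.png",(100,0,520,300),1.9)
s=r.grab_frame("scene");save(s,"s17.png")
E
```

```text
time: 35.35
[np.int64(9), np.int64(15), np.int64(11), np.int64(22)]
time: 36.6
[np.int64(2), np.int64(11), np.int64(7), np.int64(9)]
vs last 57
time: 37.85
[np.int64(3), np.int64(0), np.int64(1), np.int64(5)]
vs last 18
time: 39.1
[np.int64(0), np.int64(0), np.int64(0), np.int64(0)]
vs last 4
```

View pics/w17.png

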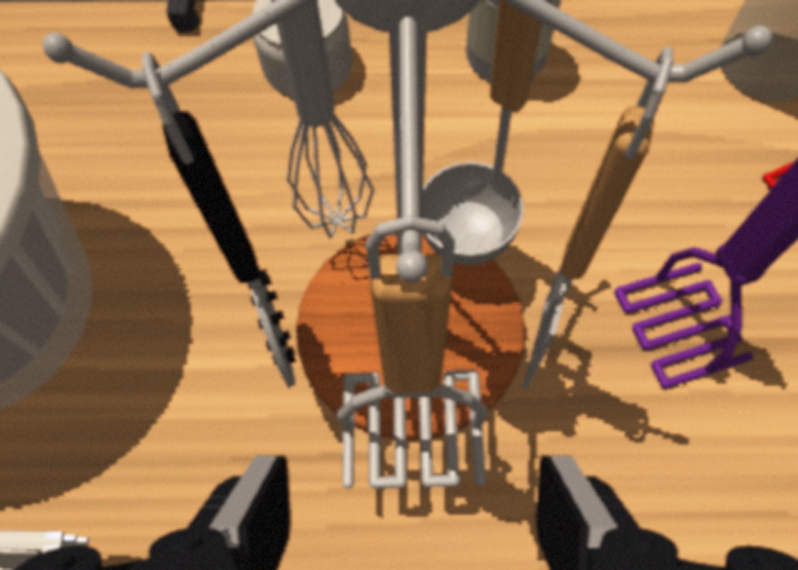

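View pics/s17.png

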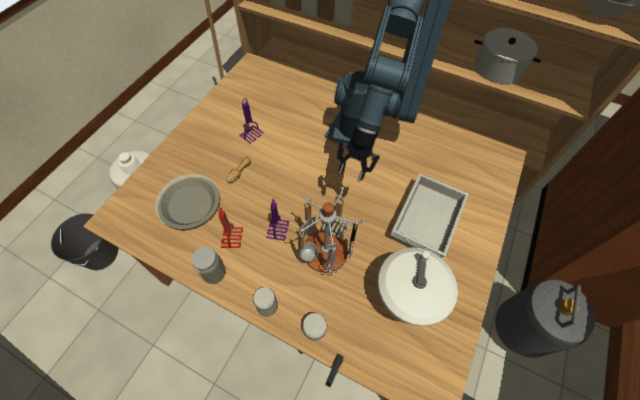

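Run:
```python
from h import *
o=r.get_obs();w=r.grab_frame("wrist")
T=[atz(w,q,.287,o)[:2] for q in((316.3,138.9),(130.5,24.2),(498.4,20))];print(T)
v=T[1]-T[2];print("line of neighbours should be 90deg:",np.degrees(np.arctan2(v[1],v[0])))
v=T[0]-np.array([.6015,.1535]);print(np.degrees(np.arctan2(v[1],v[0]))%360)
print(r.hand_in())
```

```text
[array([0.48908091, 0.15225837]), array([0.56585714, 0.25913558]), array([0.56757995, 0.04540823])]
line of neighbours should be 90deg: 90.46183893828236
180.63278580096537
the job is handed in; nothing more can be done
None
```

The masher is hanging by its loop on the empty hook, the hook points at the robot, and I have handed the job in at about 39 s. I turned the carousel about 156° clockwise by its knob. Then I took the wooden-handled masher by its handle, brought the loop over the hook tip and down into the dip, let go and backed off.

**Last checks:**
- **Hook direction:** it measures 0.5–0.6° off the robot direction, about as fine as the cameras can tell.
- **Masher:** it hangs straight in the pictures. The last five side pictures of it (about 0.2 s) showed no change, and it had barely moved over the second before.
- **Robot:** it touches nothing, and the wrist force reads near zero.
- **Bystanders:** the spinner, tins, glass dish and reamer look to be where they started. I judged this by eye from the overview picture and did not measure it.

**What did not go smoothly:**
- The hook wire rubbed the masher during the first insertion, with about 9 N at the wrist.
- One joint reached its end of range on the way down and stopped the arm short. I let go with the masher leaning about 4.5°, and it swung a little before settling.

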